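Uncap the bean hopper and park its cap in the sprung dock

TASK

Get the bean hopper ready for refilling: lift the loose blue cap out of its slanted mouth, set it down flat on the open front of the cap dock and gently push it in under the clear hood until the yellow catch springs up behind it and keeps it there. Then turn the red dose knob clockwise to its stop and let it spring back by itself. Keep the cap upright, do not drop or ram it, and leave the other things on the counter where they are.

Things in the scene. Friction and masses are not known exactly. Their poses are not given: they have to be found in the camera images.
- hopper: Bean hopper, fixed; place and yaw vary. Origin: centre of the underside of its steel foot (160 x 150 x 110 mm); -x faces the robot. An amber chamber, 104 mm across, leans from the foot towards -x by 0.45 rad and ends in a black collar, 108 mm across. On the foot's +y side a grey console, 135 mm wide and 55 mm high, carries the dose knob.
- mouth (a point): Centre of the hopper's round mouth, in the plane of the collar's rim, about 186 mm above the counter. The mouth is 92 mm across and 22 mm deep; its axis leans 0.45 rad from vertical towards the hopper's -x.
- cap: The loose cap (0.15 to 0.3 kg, held by gravity only). Origin: centre of its plug's underside; z up along its axis, so it starts leaning 0.45 rad, its x in line with the hopper's. From the bottom: black plug 86 mm across, 14 mm high (3 mm play in the mouth); blue disc 116 mm across, 14 to 20 mm above the origin, on the rim; white grip bar along the cap's x, 56 mm long, 16 mm wide, to 58 mm.
- cap_grip (a point): Point in the cap's grip bar on the cap's axis, 41 mm above the cap's origin, 17 mm below the bar's top: where to grip it. Same axes as the cap.
- dock: Cap dock, fixed; place and yaw vary. Origin: centre of its underside. Its open front faces its -x; the cap is pushed along +x. Grey deck 146 mm wide, x = -138 to +106 mm, top 16 mm above the counter. Side walls 122 mm apart, with flared lead-ins 22 mm high from x = -27 mm. The hood leaves no room for a gripper on the cap's bar: the last part is a push on the cap's front rim with closed fingers.
- hood (a point): Middle of the front edge of the clear, blue-edged hood's roof, on the underside, 62 mm above the deck (the cap passes with 4 mm to spare); the roof is 4 mm thick and runs from here (x = -12 mm of the dock) to the back.
- buffer_face (a point): Middle of the face of the black spring buffer at the dock's back (x = 78 mm of the dock at rest). It yields up to 14 mm at 600 N/m; the cap's disc meets it when the cap's origin is at x = 20 mm.
- set_down (a point): Point on top of the deck, 82 mm towards -x from the dock's origin: where the cap's origin goes when it is set down, its bar along the dock's x. Lowered there, the cap's disc clears the hood's front edge by 12 mm.
- home (a point): Point on top of the deck, 24 mm towards +x from the dock's origin: where the cap's origin rests, within 4 mm, once the catch holds it.
- catch (a joint): Yellow leaf catch in the middle of the deck, 36 mm wide, 30 mm long, hinged at its front edge, raised edge towards +x. 0 = up (8 mm above the deck), about 0.26 rad = pressed flush under the cap. A weak spring lifts it once the cap's origin is past about x = 25 mm of the dock (3 to 6 N of push); pushing on to 8 N does no harm; let go, the buffer rests the cap's plug against it.
- dose_grip (a point): Point on the red dose knob's axis, at the height to grip: in a red bar 62 mm long, 15 mm wide, lying along the hopper's x at rest, from 16 mm below to 15 mm above this point. The black disc under it is 64 mm across. The point turns with the knob: the bar is along the point's x.
- dose (a joint): Angle of the dose knob: 0 at rest, grows clockwise seen from above to its stop at 1.1 rad. A spring returns it (0.04 N m at rest to 0.17 N m at the stop).
- carton: small brown carton, 50 x 100 x 60 mm; a bystander, origin at the centre of its underside.
- blue_box: flat blue box, 60 x 120 x 35 mm; a bystander, origin at the centre of its underside.
- tin: steel tin with a paper band, 64 mm across, 110 mm tall; a bystander, origin at the centre of its underside.
- mug: white mug, 76 mm across, 90 mm tall; a bystander, origin at the centre of its underside.
- jar: glass jar with a yellow lid, 70 mm across, 100 mm tall; a bystander, origin at the centre of its underside.
- white_box: white box, 100 x 70 x 45 mm; a bystander, origin at the centre of its underside.
- saucer: white saucer, 100 mm across, 20 mm tall; a bystander, origin at the centre of its underside.
Things that resemble listed ones, but are neither listed nor needed, are in the scene too. There is more than one size of the cap; the one meant has the size given above.

How it is judged:
On the way, in this order (a step that is already met when the one before it is completed fails the run):
1. the cap is lifted clear of the hopper's mouth (distance between cap and mouth above 0.06 m), for 0.1 s.
2. the cap lies at its home in the dock with the catch up behind it (x of cap in the frame of dock between 0.0195 and 0.034 m and y of cap in the frame of dock between -0.008 and 0.008 m and z of cap in the frame of dock below 0.021 m and angle between cap's own z axis and vertical below 0.1 rad and value of joint catch below 0.08 rad), for 0.2 s.
3. the dose knob is turned to its stop (value of joint dose above 1.03 rad), for 0.1 s.
At the end, for the whole second after the job is handed in: Cap at rest, flat (0.1 rad) on the deck (origin under 21 mm above the dock's), 19.5 to 34 mm towards +x of the dock's origin, within 8 mm of its middle line, catch up (under 0.08 rad); dose knob, turned past 1.03 rad after that, back under 0.08 rad (all of step 2 and value of joint dose below 0.08 rad and linear speed of cap below 0.02 m/s); the robot touches nothing.
It fails at once if the cap is tipped more than 1 rad from upright (angle between cap's own z axis and vertical above 1 rad).
It fails at once if the cap is dropped or rammed into the dock (over 70 N between cap and dock) (contact force between cap and dock above 70 N).
It fails at once if a bystander is moved by more than 30 mm (distance of any of carton, blue_box, tin, mug, jar, white_box, saucer from where it was at the start of the episode above 0.03 m).
It also fails if it takes over 72 s, if anything falls off the work surface, if the arm or the gripper's body presses on something with over 40 N, if the wrist force passes 120 N, or if a joint passes its speed limit or range.

ROBOT

A 6-joint arm with a two-finger parallel gripper is mounted at the origin on the work surface. World frame = base frame: x ahead of the robot, y to its left, z up, the work surface at z = 0. Lengths are in m, angles in rad, forces in N, time in s.
With the tool pointing down it reaches from about 0.225 to 0.725 m from the base axis. Payload 3.1 kg.
Tool frame: the origin (TCP) lies between the finger pads; the fingertips stand 19 mm ahead of it and the grasp point (between the pads) is the TCP (manip.tip_reach is the distance from the TCP to the fingertips, in m); z points along the fingers, y is the line along which they close (so a half turn about z gives the same grasp; the last joint's range is limited). The gripper opens to 85 mm and grips with 20 to 120 N. Pads are 22 mm wide; open, the fingers measure 114 mm over their backs; the gripper's body (76 mm by 85 mm) begins 54 mm behind the grasp point. The pads swing forward as they close: fully open they stand 13 mm farther back than shut.
Start: joints at [0.978, 0.048, 0.099, 1.622, 0, 1.443], TCP at [0.235, 0.469, 0.25] pointing down, gripper open.
Joint ranges: [-2.91, 2.91], [-0.99, 1.94], [-1.21, 1.42], [-2.12, 2.29], [-1.49, 1.47], [-3.14, 3.14]. Speed limits (rad/s): [2.79, 2.79, 3.14, 3.14, 3.14, 3.14].

INTERFACE

Orientations are given as a rotation vector (axis times angle).
In Python, from rig import manip gives the robot as it stands.
- The arm moves only by the shell command python3 -m handwheel 'ROWS' [FORCE]. ROWS is JSON, a list of rows, each an object with "xyz": the shift along the tool's x, y, z in units of 0.04 m (1.0 is 0.04 m), a list of three; "angular": the turn, a rotation vector about the tool's x, y, z in units of 180 degrees (1.0 is 180 degrees), a list of three; "claw": the closure, from -1 (fully open) to 1 (shut). A call has 1 to 10 rows; each row shifts and turns the commanded pose from where the row before left it, along the tool's axes as they then stand; what a row does not reach is not made up. A row lasts 1/12 s, in which the tool goes at most 41.7 mm and 7.16 degrees, less where a joint would pass 70% of its speed; a pose out of reach is approached as far as the arm can. A call with a number of a shift or a turn outside -1 to 1 is refused whole. A call with a gripper value outside its range is refused whole. The fingers move at their own pace and stop on an object; FORCE is the grip in N (left out, the last holds). Time passes only in rows, so rows that do not move let the fingers close. It gives the time, the measured TCP pose, the force, the opening and the grip force at its end, in the units of the state.
- manip.get_state(): the state, without advancing time (a new reading comes with each control period).
- manip.capture(name): name is "scene" or "side" or "wrist"; returns the picture (420x560x3 uint8, red, green, blue); there is no depth.
- manip.get_calibration(name): a dict with "fx", "fy", "cx", "cy" (pixels), "D" ([k1, k2, p1, p2, k3] as OpenCV has them; the pictures are not rectified), "origin" and "rotation" of the camera in the world. Camera axes: x right, y up, looking along -z (the intrinsics and any distortion apply to the point x, -y, -z); pixel columns grow to the right and rows downward; lengths in m; the calibration is good to about 2 mm. A picture is of the moment at which its call begins: read the wrist's pose just before it. get_calibration takes no time and is no camera call; for the wrist camera it gives the pose at the moment of the call.
- manip.close_job(): hands the job in; it is judged then, once.
The state is a dict: "t": time; "q": joint angles; "joint_vel": joint speeds; "joint_efforts": joint torques, N m; "tool_pos": TCP position; "tool_rot": TCP orientation; "contact_force": force on the tool from outside, world axes, zero at the start; "moment": the same for the moment, N m; "gripper_width": finger opening in m; "gripper_force": force on a finger pad.
Only numpy, scipy, OpenCV 4.12 (cv2) and the standard library are available. Lean on these libraries where they do the work, as an engineer would, in place of code of your own. Each camera call takes 0.05 s, during which the arm holds its last target. There are 200 camera calls.

## Working session

There is one attempt and no reset: what is moved stays moved. The work goes in short steps, Python scripts to look and compute and a shell command to move; the robot and the scene stay as the last step left them, time stands still between calls to the robot, and variables do not carry over. Pictures are saved under pics/ and viewed, at most 10 in all, crops included, and the job is handed in when it is done.

```bash
ls; mkdir -p pics
cat > h.py <<'E'
import numpy as np, cv2, json
from rig import manip
from scipy.spatial.transform import Rotation as R
def snap(n,f):
    c=manip.get_calibration(n); im=manip.capture(n); cv2.imwrite(f'pics/{f}.png',im[:,:,::-1])
    json.dump({k:np.array(v).tolist() for k,v in c.items()},open(f'pics/{f}.json','w')); return im
def cal(f):
    return {k:np.array(v) for k,v in json.load(open(f'pics/{f}.json')).items()}
def ray(f,u,v):
    c=cal(f);K=np.array([[c['fx'],0,c['cx']],[0,c['fy'],c['cy']],[0,0,1.]])
    p=cv2.undistortPoints(np.array([[[u,v]]],float),K,c['D'])[0,0]
    Rm=c['rotation']; Rm=Rm if Rm.shape==(3,3) else R.from_rotvec(Rm).as_matrix()
    d=Rm@np.array([p[0],-p[1],-1]); return c['origin'],d/np.linalg.norm(d)
def onz(f,u,v,z):
    o,d=ray(f,u,v); return o+d*(z-o[2])/d[2]
def tri(*obs):
    A=np.zeros((3,3));b=np.zeros(3);L=[ray(*o) for o in obs]
    for o,d in L: P=np.eye(3)-np.outer(d,d);A+=P;b+=P@o
    x=np.linalg.solve(A,b); return x,[float(np.linalg.norm((np.eye(3)-np.outer(d,d))@(x-o))) for o,d in L]
def proj(f,X):
    c=cal(f);Rm=c['rotation']; Rm=Rm if Rm.shape==(3,3) else R.from_rotvec(Rm).as_matrix()
    K=np.array([[c['fx'],0,c['cx']],[0,c['fy'],c['cy']],[0,0,1.]])
    p=(np.atleast_2d(X)-c['origin'])@Rm*[1,-1,-1]
    return cv2.projectPoints(p,np.zeros(3),np.zeros(3),K,c['D'])[0][:,0]
E
python3 - <<'E'
from h import *
for n in('scene','side','wrist'):
    snap(n,n+'0');c=cal(n+'0');print(n,c['origin'],c['rotation'].round(3).tolist(),c['fx'])
print(manip.get_state(),manip.tip_reach)
a=[cv2.imread(f'pics/{n}0.png') for n in('scene','side')]
E
```

```text
pics
scene [1.27335294 0.50406665 1.31007901] [0.363, 0.697, 2.056] 453.1019668509239
side [-0.02425435 -0.66674798  1.05106037] [0.732, -0.256, -0.668] 472.724375907871
wrist [0.17078807 0.50341072 0.373468  ] [-0.263, -0.16, 1.097] 327.70354783410414
{'t': 0.15, 'q': array([ 9.78179391e-01,  4.86280200e-02,  9.79209781e-02,  1.62200454e+00,
       -2.47186769e-06,  1.44299103e+00]), 'joint_vel': array([ 0.00041488, -0.0013795 ,  0.00420545, -0.00037215,  0.00029334,
        0.00093615]), 'joint_efforts': array([ 1.43389338e-03, -3.39260030e+01,  3.20423663e+01,  1.53706572e-02,
       -8.91636614e-05,  6.95404268e-06]), 'tool_pos': array([0.23509253, 0.46891404, 0.24934295]), 'tool_rot': array([-7.23414258e-01, -3.05647536e+00,  2.81616927e-03]), 'contact_force': array([ 0.39919422, -0.05544933,  0.31061992]), 'moment': array([ 0.02619282,  0.0130888 , -0.0038188 ]), 'gripper_force': 0.0, 'gripper_width': 0.08514710807159315} 0.019
```

View pics/scene0.png

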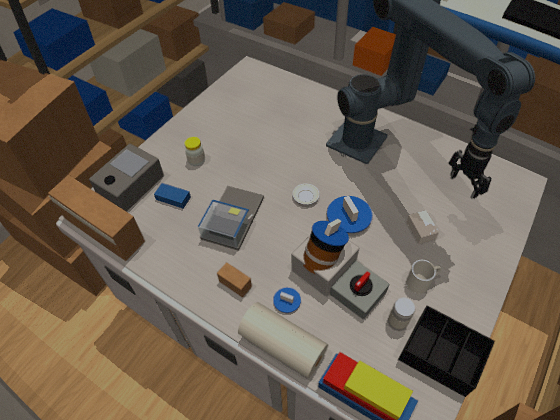

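View pics/side0.png

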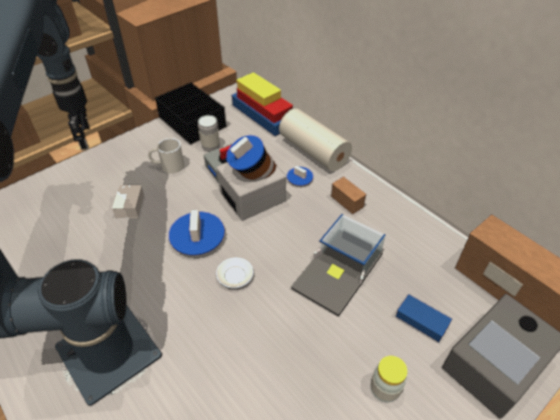

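The scene picture shows the hopper at about (325,245), its cap at (330,233), the knob at (362,285) and the dock at (232,215). In the side picture, the hopper is at (247,170) and the dock at (340,265). The other caps lying on the counter are decoys.

Run:
```python
import cv2
a=cv2.imread('pics/scene0.png')[178:328,192:392]; cv2.imwrite('pics/c1.png',cv2.resize(a,None,fx=4,fy=4,interpolation=cv2.INTER_CUBIC))
a=cv2.imread('pics/side0.png')[125:315,195:395]; cv2.imwrite('pics/c2.png',cv2.resize(a,None,fx=3,fy=3,interpolation=cv2.INTER_CUBIC))
```

```text
(no output)
```

View pics/c1.png

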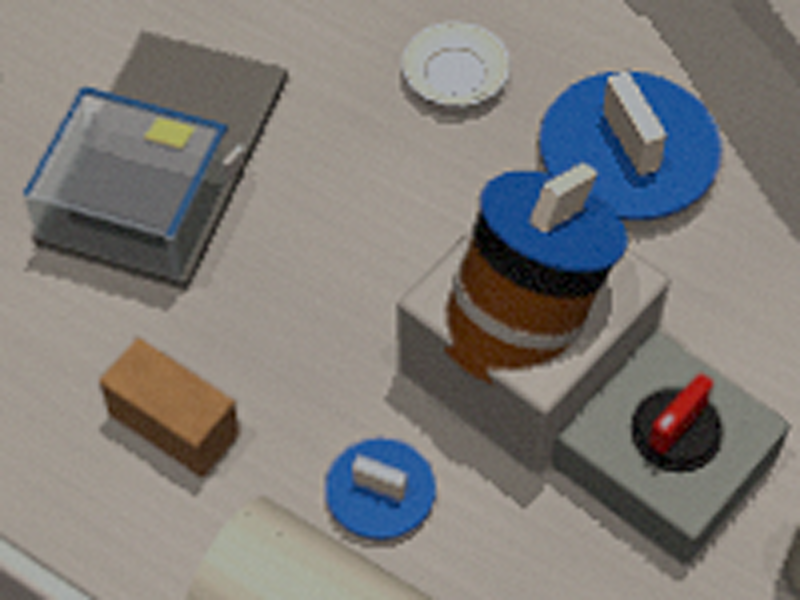

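View pics/c2.png

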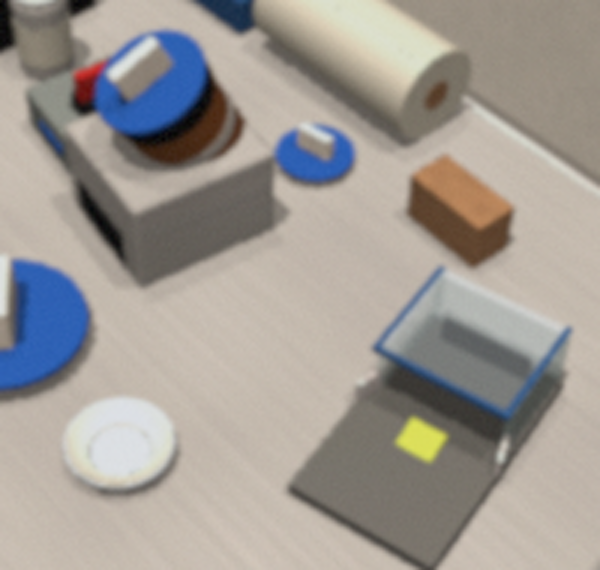

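```bash
cat > m.py <<'E'
from h import *
from scipy.optimize import least_squares
S=lambda u,v:('scene0',192+u/4,178+v/4)
D=lambda u,v:('side0',195+u/3,125+v/3)
hop=[((80,75,110),S(545,410)),((-80,75,110),S(667,283)),((80,-75,110),S(398,305)),((80,75,0),S(545,470)),((80,-75,0),S(398,370)),
((-80,-75,110),D(140,210)),((80,-75,110),D(272,158)),((-80,75,110),D(68,135)),((-80,-75,0),D(145,285)),((80,-75,0),D(273,230))]
dk=[((-138,-73,16),S(143,33)),((-138,73,16),S(287,70)),((-138,-73,16),D(432,566)),((-138,73,16),D(291,488)),((106,73,0),S(185,287)),((106,-73,0),S(37,243))]
for a,b in[((82,88),(508,414)),((225,127),(377,349)),((25,192),(570,330)),((175,235),(442,270)),((143,33),(432,566)),((287,70),(291,488)),((398,305),(272,158)),((667,283),(68,135))]:
    print(a,*[np.round(x,4) for x in tri(S(*a),D(*b))])
def fit(L,x0):
    P=np.array([l[0] for l in L])/1000
    def f(p,raw=0):
        W=P@R.from_euler('z',p[2]).as_matrix().T+[p[0],p[1],0]
        return np.concatenate([proj(l[1][0],w)[0]-l[1][1:] for l,w in zip(L,W)])
    r=least_squares(f,x0,loss='soft_l1');print(r.x.round(4),f(r.x).round(1));return r.x
if __name__=='__main__':
    h=fit(hop,[.55,.1,-.5]);d=fit(dk,[.55,-.25,0])
E
python3 m.py
```

```text
(82, 88) [ 0.6069 -0.2541  0.0818] [0. 0.]
(225, 127) [ 0.573  -0.1273  0.0779] [0.0018 0.0018]
(25, 192) [ 0.7188 -0.2261  0.0803] [0.0001 0.0001]
(175, 235) [ 0.6849 -0.0974  0.0772] [0.0023 0.0023]
(143, 33) [ 0.4871 -0.2902  0.0125] [0.0008 0.0008]
(287, 70) [ 0.4497 -0.1532  0.0089] [0.0022 0.0022]
(398, 305) [0.6515 0.1016 0.0987] [0.0006 0.0006]
(667, 283) [0.5196 0.267  0.0942] [0.0019 0.0019]
[ 0.5861  0.1842 -0.1189] [ 1.   0.1  0.9 -3.3 -1.1 -1.  -1.3  1.4 -0.9  0.3 -1.2  0.8  1.8 -3.3
 -2.5 -3.7 -0.6  1.8  1.2 -1.2]
[ 0.601  -0.188   0.2516] [-0.7 -1.2 -0.2 -1.   0.2  0.4 -1.4 -1.9  0.6  0.6 -1.1  0.3]
```

```bash
cat >> h.py <<'E'
def cmd_plan(p,Rm,n,start=None):
    """n equal rows from the measured (or given) pose to p,Rm"""
    s=manip.get_state() if start is None else None
    p0,R0=(np.array(s['tool_pos']),R.from_rotvec(s['tool_rot'])) if s else start
    Rt=R.from_matrix(Rm); dr=(R0.inv()*Rt).as_rotvec()/n
    M=sum(R.from_rotvec(dr*k).as_matrix() for k in range(n))
    sh=np.linalg.solve(M,R0.inv().apply(np.array(p)-p0))
    print('n',n,'xyz',(sh/.04).round(3).tolist(),'angular',(dr/np.pi).round(4).tolist(),'max deg/row',np.degrees(np.linalg.norm(dr)).round(2),'mm',np.linalg.norm(sh*1000).round(1))
def down(yaw,tilt=0,flip=0):
    """tool z = down tilted so it points towards +x of frame yaw by tilt; tool y along +-frame y"""
    Rf=R.from_euler('z',yaw)*R.from_euler('y',-tilt)*R.from_euler('x',np.pi)
    if flip: Rf=Rf*R.from_euler('z',np.pi)
    return Rf.as_matrix()
E
python3 - <<'E'
from m import *
s=manip.get_state();c=cal('wrist0');R0=R.from_rotvec(s['tool_rot'])
print(R0.as_matrix().round(3).tolist()); 
print('cam in tool',R0.inv().apply(c['origin']-s['tool_pos']), (R0.as_matrix().T@(R.from_rotvec(c['rotation']).as_matrix())).round(3).tolist())
print(tri(S(553,221),D(153,85)))
for f in(0,1):
    print(down(-.12,.45,f).round(2).tolist()); 
    for n in(10,12): cmd_plan([.38,.2,.36],down(-.12,.2,f),n)
E
```

```text
(82, 88) [ 0.6069 -0.2541  0.0818] [0. 0.]
(225, 127) [ 0.573  -0.1273  0.0779] [0.0018 0.0018]
(25, 192) [ 0.7188 -0.2261  0.0803] [0.0001 0.0001]
(175, 235) [ 0.6849 -0.0974  0.0772] [0.0023 0.0023]
(143, 33) [ 0.4871 -0.2902  0.0125] [0.0008 0.0008]
(287, 70) [ 0.4497 -0.1532  0.0089] [0.0022 0.0022]
(398, 305) [0.6515 0.1016 0.0987] [0.0006 0.0006]
(667, 283) [0.5196 0.267  0.0942] [0.0019 0.0019]
[[-0.894, 0.448, -0.001], [0.448, 0.894, -0.002], [0.0, -0.002, -1.0]]
cam in tool [ 0.07297543  0.00177622 -0.12411102] [[-0.001, 0.957, 0.289], [1.0, 0.001, -0.0], [-0.0, 0.289, -0.957]]
(array([0.5716472 , 0.18611412, 0.18243293]), [0.00177882732146798, 0.0017788273214678725])
[[0.89, -0.12, 0.43], [-0.11, -0.99, -0.05], [0.43, 0.0, -0.9]]
n 10 xyz [-0.84, 0.682, -0.318] angular [-0.0089, 0.0016, 0.0886] max deg/row 16.04 mm 45.1
n 12 xyz [-0.688, 0.586, -0.264] angular [-0.0074, 0.0014, 0.0739] max deg/row 13.36 mm 37.7
[[-0.89, 0.12, 0.43], [0.11, 0.99, -0.05], [-0.43, -0.0, -0.9]]
n 10 xyz [-0.576, -0.53, -0.229] angular [-0.0012, -0.0063, -0.0109] max deg/row 2.28 mm 32.6
n 12 xyz [-0.479, -0.443, -0.19] angular [-0.001, -0.0053, -0.0091] max deg/row 1.9 mm 27.2
```

```bash
python3 -m handwheel '[{"xyz":[-0.58,-0.53,-0.23],"angular":[-0.0012,-0.0063,-0.0109],"claw":-1},{"xyz":[-0.58,-0.53,-0.23],"angular":[-0.0012,-0.0063,-0.0109],"claw":-1},{"xyz":[-0.58,-0.53,-0.23],"angular":[-0.0012,-0.0063,-0.0109],"claw":-1},{"xyz":[-0.58,-0.53,-0.23],"angular":[-0.0012,-0.0063,-0.0109],"claw":-1},{"xyz":[-0.58,-0.53,-0.23],"angular":[-0.0012,-0.0063,-0.0109],"claw":-1},{"xyz":[-0.58,-0.53,-0.23],"angular":[-0.0012,-0.0063,-0.0109],"claw":-1},{"xyz":[-0.58,-0.53,-0.23],"angular":[-0.0012,-0.0063,-0.0109],"claw":-1},{"xyz":[-0.58,-0.53,-0.23],"angular":[-0.0012,-0.0063,-0.0109],"claw":-1},{"xyz":[-0.58,-0.53,-0.23],"angular":[-0.0012,-0.0063,-0.0109],"claw":-1},{"xyz":[-0.58,-0.53,-0.23],"angular":[-0.0012,-0.0063,-0.0109],"claw":-1}]'
python3 -m handwheel '[{"xyz":[0,0,0],"angular":[0,0,0],"claw":-1},{"xyz":[0,0,0],"angular":[0,0,0],"claw":-1},{"xyz":[0,0,0],"angular":[0,0,0],"claw":-1}]'
python3 - <<'E'
from h import *
im=snap('wrist','w1');cv2.imwrite('pics/w1b.png',cv2.resize(im[:,:,::-1],(800,600),interpolation=cv2.INTER_CUBIC))
E
```

```text
t: 0.98
tool_pos: [0.3815, 0.1981, 0.3614]
tool_rot: [0.175, 2.936, -0.014]
contact_force: [0.9, 0.4, -0.1]
gripper_width: 0.0856
gripper_force: 0.0
t: 1.23
tool_pos: [0.381, 0.1995, 0.3606]
tool_rot: [0.179, 2.937, -0.013]
contact_force: [-0.8, -0.3, 0.1]
gripper_width: 0.0853
gripper_force: 0.0
```

View pics/w1b.png

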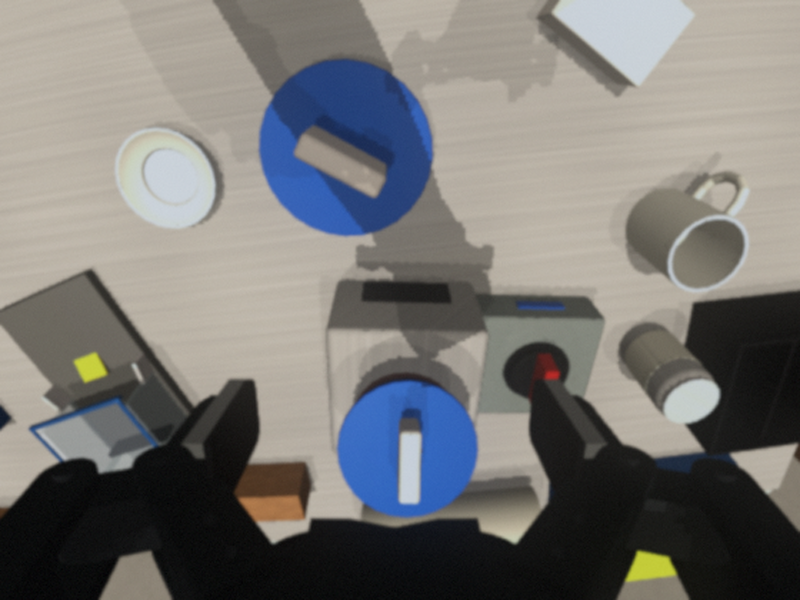

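The wrist picture (enlarged by 1.43) shows the hopper's cap with its disc centre at (407,446) and the top of its bar from (410,432) to (409,503). The knob's disc is at (536,369), the foot's front-top corners at (332,327) and (485,330), and the yellow catch at (90,366).

```bash
cat > m2.py <<'E'
from m import *
W=lambda u,v:('w1',(u+.5)*.7-.5,(v+.5)*.7-.5)
print('disc',tri(S(553,221),D(153,85),W(407.5,447)))
print('knobdisc',tri(S(676,428),W(536,369)))
print('foot -+',tri(S(667,283),W(485,330)), tri(W(485,330),D(68,135)),'--',tri(W(332,327),D(140,210)))
print('catch',tri(S(171,132),D(422,440),W(90,366)))
hop+=[((-80,-75,110),W(332,327)),((-80,75,110),W(485,330)),((-80,-75,0),W(340,282)),((-80,75,0),W(476,282))]
dk+=[((-138,73,16),W(90,272))]
h=fit(hop,[.55,.1,-.1]);d=fit(dk,[.6,-.19,.25])
hw=fit(hop[-4:],h)
print('wrist bar top ends on z:',onz(*W(410.5,432),.2256+.028*.435),onz(*W(409,503),.2256-.028*.435),'disc',onz(*W(407.5,447),.1914))
E
python3 m2.py | tail -n +9
```

```text
disc (array([0.57344178, 0.18744256, 0.18445123]), [0.0017923865994539368, 0.00356752996662375, 0.0032273533950017727])
knobdisc (array([0.6091676 , 0.32976676, 0.05832993]), [0.0005138391781082086, 0.0005138391781082699])
foot -+ (array([0.52310441, 0.26951531, 0.10228313]), [0.00030869690078649445, 0.00030869690078654194]) (array([0.52642913, 0.27041427, 0.09093532]), [0.0034607100541148707, 0.0034607100541148455]) -- (array([0.50706863, 0.12889184, 0.09782321]), [0.0017192301028822528, 0.0017192301028824142])
catch (array([ 0.56971135, -0.19508757,  0.01786149]), [0.0016885080518555054, 0.0016021875622086175, 0.001585734171720774])
[ 0.5889  0.1885 -0.1575] [ 0.3  1.5  2.  -0.9 -0.5 -0.8 -1.9  2.8 -0.4  0.4 -2.8 -0.8  1.3 -3.6
 -2.2 -5.8 -2.1  0.3  0.7 -1.4 -3.6  0.5  5.6  1.6 -0.7 -4.6 -1.3 -1.7]
[ 0.6027 -0.1867  0.2398] [-0.2 -0.8  0.1 -0.3 -0.4 -0.4 -1.5 -3.1  0.1  1.2 -1.3  0.5 -4.4  0.2]
[ 0.5902  0.1908 -0.1455] [-2.4  1.8  6.7  1.7  0.3 -3.5 -0.3 -1.7]
wrist bar top ends on z: [0.50913551 0.19688921 0.23778   ] [0.61123118 0.18582094 0.21342   ] disc [0.57016883 0.18963683 0.1914    ]
```

```bash
python3 - <<'E' | tail -4
from m2 import *
a,b=onz(*W(410.5,432),.2256-.028*.435),onz(*W(409,503),.2256+.028*.435)
print('bar',a,b,np.linalg.norm(a-b),(a+b)/2, np.arctan2(*(b-a)[1::-1]))
dz=(a+b)/2-onz(*W(407.5,447),.1914)
print('axis',dz,'len',np.linalg.norm(dz),'tilt',np.arctan2(np.hypot(*dz[:2]),dz[2]),'yaw',np.arctan2(-dz[1],-dz[0]))
E
```

```text
[ 0.5902  0.1908 -0.1455] [-2.4  1.8  6.7  1.7  0.3 -3.5 -0.3 -1.7]
wrist bar top ends on z: [0.50913551 0.19688921 0.23778   ] [0.61123118 0.18582094 0.21342   ] disc [0.57016883 0.18963683 0.1914    ]
bar [0.53270987 0.19525711 0.21342   ] [0.58013977 0.18835639 0.23778   ] 0.05376453228873575 [0.55642482 0.19180675 0.2256    ] -0.14447939822576578
axis [-0.01374401  0.00216992  0.0342    ] len 0.036922167929107554 tilt 0.3863971826400922 yaw -0.1565884705786065
```

Run:
```python
from h import *
Rt=down(-.15,.45,1); g=np.array([.5637,.1907,.2103]); print(Rt[:,2]); cmd_plan(g-.11*Rt[:,2],Rt,6)
```

```text
[ 0.43008134 -0.06500044 -0.9004471 ]
n 6 xyz [-0.473, 0.066, 0.371] angular [0.0007, -0.0133, 0.0014] max deg/row 2.42 mm 24.2
```

```bash
python3 -m handwheel '[{"xyz":[-0.473,0.066,0.371],"angular":[0.0007,-0.0133,0.0014],"claw":-1},{"xyz":[-0.473,0.066,0.371],"angular":[0.0007,-0.0133,0.0014],"claw":-1},{"xyz":[-0.473,0.066,0.371],"angular":[0.0007,-0.0133,0.0014],"claw":-1},{"xyz":[-0.473,0.066,0.371],"angular":[0.0007,-0.0133,0.0014],"claw":-1},{"xyz":[-0.473,0.066,0.371],"angular":[0.0007,-0.0133,0.0014],"claw":-1},{"xyz":[-0.473,0.066,0.371],"angular":[0.0007,-0.0133,0.0014],"claw":-1},{"xyz":[0,0,0],"angular":[0,0,0],"claw":-1},{"xyz":[0,0,0],"angular":[0,0,0],"claw":-1},{"xyz":[0,0,0],"angular":[0,0,0],"claw":-1}]'
python3 - <<'E'
from h import *
im=snap('wrist','w2');cv2.imwrite('pics/w2b.png',cv2.resize(im[:,:,::-1],(800,600),interpolation=cv2.INTER_CUBIC))
E
```

```text
t: 2.03
tool_pos: [0.5158, 0.1982, 0.3097]
tool_rot: [0.199, 2.686, -0.047]
contact_force: [0.1, 0.1, 0.4]
gripper_width: 0.0855
gripper_force: 0.0
```

View pics/w2b.png

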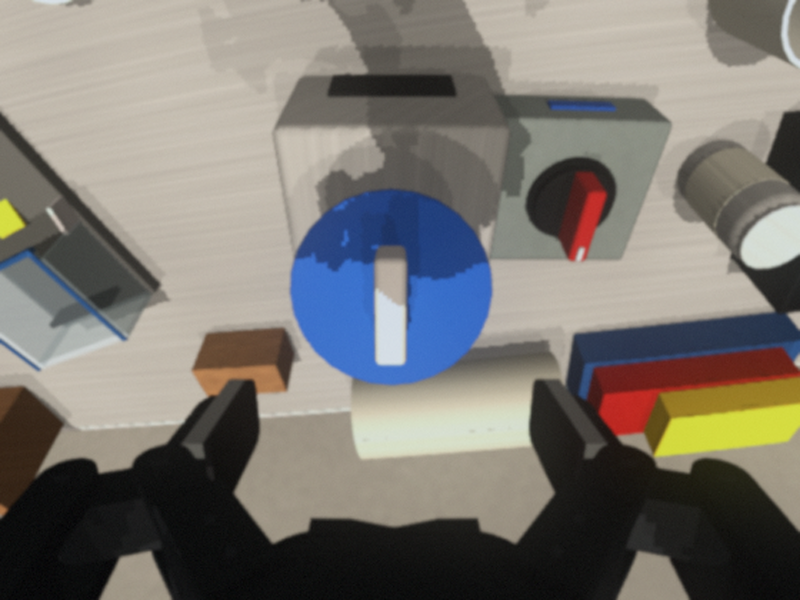

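The second wrist picture (same enlargement) shows the cap disc centred at (391,286), with the top of its bar running from about y=262 to y=365 at x=390. The knob's black disc is at (571,198) and its red bar ends at (577,260).

```bash
cat > m3.py <<'E'
from m2 import *
V=lambda u,v:('w2',(u+.5)*.7-.5,(v+.5)*.7-.5)
if __name__=='__main__':
    print('---')
    for n,l in dict(barend=(W(409,503),V(390.5,365)),barmid=(W(410,467.5),V(390.5,313)),disc=(W(407.5,447),V(391,285.5)),knob=(W(536,369),V(571,198)),knob3=(S(676,428),W(536,369),V(571,198)),
      disc4=(W(407.5,447),V(391,285.5),S(553,221),D(153,85)),foota=(W(332,327),V(276,128)),footb=(W(485,330),V(507,128))).items(): print(n,*[np.round(x,4) for x in tri(*l)])
    # tilt-frame fit of cap pose from w2: known cap points, free x,y,z,yaw (tilt .45)
    P=np.array([[-28,0,58],[28,0,58],[28,-8,58],[28,8,58],[-58,0,20],[58,0,20],[0,-58,20],[0,58,20]])/1000.
    O=[('w2',)+V(391,262)[1:],V(390.5,365),V(376,364),V(406,364),V(391,188),V(391,384),V(290,285.5),V(492,285.5)]
    # image right is +y?
    O1=[W(410.5,432),W(409,503),W(399,503),W(419,503),W(407.5,378),W(407.5,516),W(338,447),W(477,447)]
    for L in(O,O1,O+O1):
        PP=np.vstack([P]*(len(L)//8))
        def f(p,L=L,PP=PP):
            A=PP@(R.from_euler('z',p[3])*R.from_euler('y',-p[4])).as_matrix().T+p[:3]
            return np.concatenate([proj(l[0],a)[0]-l[1:] for l,a in zip(L,A)])
        r=least_squares(f,[.57,.19,.173,-.15,.45],loss='soft_l1');print(r.x.round(4),f(r.x).round(1))
E
python3 m3.py | sed '1,/---/d'
```

```text
barend [0.5815 0.1882 0.2368] [0.0001 0.0001]
barmid [0.5553 0.1921 0.2263] [0. 0.]
disc [0.5594 0.1911 0.2015] [0.0007 0.0007]
knob [0.6113 0.3313 0.0556] [0.0002 0.0002]
knob3 [0.6093 0.33   0.0586] [0.0007 0.0005 0.0005]
disc4 [0.5736 0.188  0.1843] [0.0029 0.0013 0.0019 0.0038]
foota [0.5003 0.1296 0.1075] [0.0017 0.0017]
footb [0.5268 0.2707 0.097 ] [0.0006 0.0006]
[ 0.5809  0.1883  0.1689 -0.1515  0.3729] [-0.2 -0.6  0.2 -0.3 -0.4  0.3  0.   0.4  0.2 -0.9  0.1 -4.8  0.4  2.4
 -0.2  2.8]
[ 0.5822  0.1884  0.1704 -0.1271  0.4236] [-0.6 -0.7  0.1 -0.  -0.3 -0.   0.6 -0.   0.4  0.6 -0.2 -1.2 -0.6  0.5
  0.6  0.5]
[ 0.582   0.1883  0.1701 -0.1428  0.4125] [-0.6 -2.   0.3 -0.2 -0.4  0.5  0.3  0.4 -0.4 -0.3  0.6 -2.5  0.4  3.9
  0.1  3.3  0.  -0.4 -0.1 -0.  -0.5 -0.1  0.4  0.   1.1  0.6 -0.9 -1.8
 -0.6 -0.2  0.5  0.8]
```

Run:
```python
from h import *
Rt=down(-.145,.45,1); cmd_plan(np.array([.5555,.192,.226])+.014*Rt[:,2],Rt,6); print(manip.get_state()['q'])
```

```text
n 6 xyz [0.004, -0.001, 0.447] angular [-0.0001, 0.0, -0.0001] max deg/row 0.03 mm 17.9
[ 0.35931465 -0.26491222 -0.14422123  1.29220957 -0.21388876  0.46416074]
```

```bash
python3 -m handwheel '[{"xyz":[0.004,0,0.447],"angular":[0,0,0],"claw":-1},{"xyz":[0.004,0,0.447],"angular":[0,0,0],"claw":-1},{"xyz":[0.004,0,0.447],"angular":[0,0,0],"claw":-1},{"xyz":[0.004,0,0.447],"angular":[0,0,0],"claw":-1},{"xyz":[0.004,0,0.447],"angular":[0,0,0],"claw":-1},{"xyz":[0.004,0,0.447],"angular":[0,0,0],"claw":-1},{"xyz":[0,0,0],"angular":[0,0,0],"claw":-1},{"xyz":[0,0,0],"angular":[0,0,0],"claw":-1}]'
python3 -m handwheel '[{"xyz":[0,0,0],"angular":[0,0,0],"claw":1},{"xyz":[0,0,0],"angular":[0,0,0],"claw":1},{"xyz":[0,0,0],"angular":[0,0,0],"claw":1},{"xyz":[0,0,0],"angular":[0,0,0],"claw":1},{"xyz":[0,0,0],"angular":[0,0,0],"claw":1},{"xyz":[0,0,0],"angular":[0,0,0],"claw":1},{"xyz":[0,0,0],"angular":[0,0,0],"claw":1},{"xyz":[0,0,0],"angular":[0,0,0],"claw":1},{"xyz":[0,0,0],"angular":[0,0,0],"claw":1},{"xyz":[0,0,0],"angular":[0,0,0],"claw":1}]' 50
```

```text
t: 2.75
tool_pos: [0.5614, 0.1905, 0.2127]
tool_rot: [0.201, 2.686, -0.048]
contact_force: [-0.5, 0.7, 0.1]
gripper_width: 0.0858
gripper_force: 0.0
t: 3.58
tool_pos: [0.5624, 0.1905, 0.2142]
tool_rot: [0.201, 2.683, -0.047]
contact_force: [-3.1, 0.5, 5.4]
gripper_width: 0.0152
gripper_force: 50.1
```

```bash
python3 -m handwheel '[{"xyz":[0,0,-0.1],"angular":[0,0,0],"claw":1},{"xyz":[0,0,-0.15],"angular":[0,0,0],"claw":1},{"xyz":[0,0,-0.15],"angular":[0,0,0],"claw":1},{"xyz":[0,0,-0.2],"angular":[0,0,0],"claw":1},{"xyz":[0,0,-0.3],"angular":[0,0,0],"claw":1},{"xyz":[0,0,-0.3],"angular":[0,0,0],"claw":1},{"xyz":[0,0,-0.35],"angular":[0,0,0],"claw":1},{"xyz":[0,0,-0.4],"angular":[0,0,0],"claw":1},{"xyz":[0,0,-0.3],"angular":[0,0,0],"claw":1},{"xyz":[0,0,-0.1],"angular":[0,0,0],"claw":1}]'
python3 - <<'E'
from h import *
im=snap('wrist','w3');cv2.imwrite('pics/w3b.png',cv2.resize(im[:,:,::-1],(800,600),interpolation=cv2.INTER_CUBIC))
E
```

```text
t: 4.42
tool_pos: [0.522, 0.1972, 0.3023]
tool_rot: [0.201, 2.679, -0.044]
contact_force: [0.2, -1.3, -1.2]
gripper_width: 0.0152
gripper_force: 49.2
```

View pics/w3b.png

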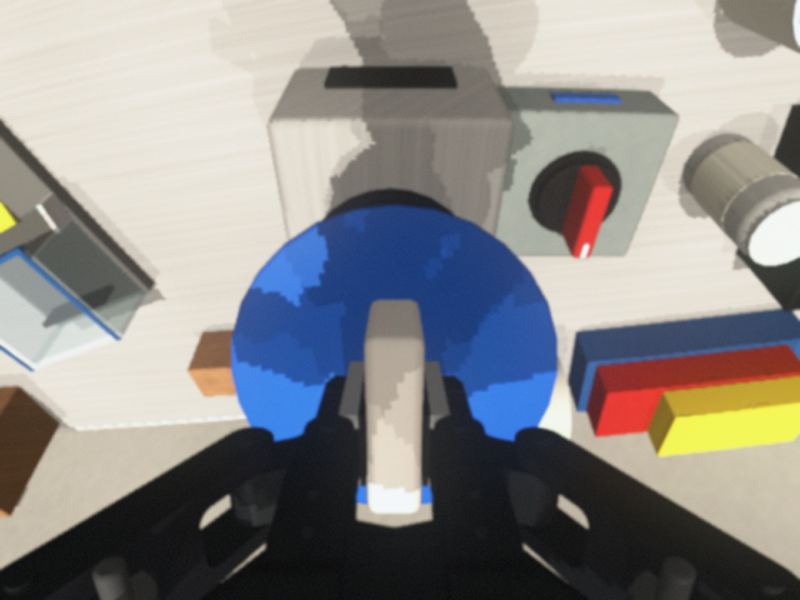

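The third wrist picture shows the cap held straight, with its bar centred between the fingers at x≈394. The disc edges are at x=231 and x=558, with the top at y=205, and the mouth is uncovered behind it.

```bash
python3 - <<'E' | sed '1,/---/d'
from m3 import *
print('---')
s=manip.get_state();R0=R.from_rotvec(s['tool_rot']).as_matrix();p=s['tool_pos']
def pl(u,v,tz):
    o,d=ray('w3',(u+.5)*.7-.5,(v+.5)*.7-.5);o=R0.T@(o-p);d=R0.T@d; return o+d*(tz-o[2])/d[2]
for tz in(.02,.023,.026):print(tz,pl(395,205,tz).round(4),pl(231,350,tz).round(4),pl(558,350,tz).round(4))
# bar top ends at tz=-.014
for v in (300,335,340,485,490,510):print(v,pl(394,v,-.014).round(4))
# dock yaw from roof front & lines
d=[.6027,-.1867,.2398]
for nm,X in dict(front=(-.138,.073,.016),roofp=(-.012,.061,.082),roofn=(-.012,-.061,.082),roofbp=(.106,.061,.082)).items():
    Y=R.from_euler('z',d[2]).apply(X)+[d[0],d[1],0]
    a=proj('w2',Y)[0]/.7;b=proj('scene0',Y)[0];c=proj('side0',Y)[0];print(nm,Y.round(3),'w2',a.round(0),'scenecrop',((b-[192,178])*4).round(0),'sidecrop',((c-[195,125])*3).round(0))
E
```

```text
0.02 [0.0587 0.002  0.02  ] [ 0.0111 -0.0531  0.02  ] [0.011  0.0567 0.02  ]
0.023 [0.0584 0.002  0.023 ] [ 0.0098 -0.0542  0.023 ] [0.0097 0.0578 0.023 ]
0.026 [0.0581 0.002  0.026 ] [ 0.0085 -0.0554  0.026 ] [0.0084 0.059  0.026 ]
300 [ 0.0388  0.0016 -0.014 ]
335 [ 0.0297  0.0016 -0.014 ]
340 [ 0.0283  0.0016 -0.014 ]
485 [-0.0158  0.0016 -0.014 ]
490 [-0.0175  0.0016 -0.014 ]
510 [-0.0246  0.0016 -0.014 ]
front [ 0.451 -0.149  0.016] w2 [-38.  86.] scenecrop [287.  69.] sidecrop [286. 479.]
roofp [ 0.577 -0.13   0.082] w2 [ 24. 252.] scenecrop [217. 126.] sidecrop [380. 346.]
roofn [ 0.606 -0.249  0.082] w2 [-56. 293.] scenecrop [88. 89.] sidecrop [502. 411.]
roofbp [ 0.691 -0.102  0.082] w2 [121. 340.] scenecrop [162. 235.] sidecrop [449. 266.]
```

Run:
```python
from h import *
Rt=down(.24,.15,1); cmd_plan([.42,.04,.36],Rt,10); cmd_plan([.36,-.02,.33],Rt,3,(np.array([.42,.04,.36]),R.from_matrix(Rt)))
```

```text
n 10 xyz [0.21, -0.392, -0.219] angular [-0.0037, 0.0096, -0.0119] max deg/row 2.83 mm 19.8
n 3 xyz [0.635, -0.367, 0.157] angular [0.0, 0.0, 0.0] max deg/row 0.0 mm 30.0
```

```bash
Z='{"xyz":[0,0,0],"angular":[0,0,0],"claw":1}'
python3 -m handwheel '[{"xyz":[0.21,-0.392,-0.219],"angular":[-0.0037,0.0096,-0.0119],"claw":1},{"xyz":[0.21,-0.392,-0.219],"angular":[-0.0037,0.0096,-0.0119],"claw":1},{"xyz":[0.21,-0.392,-0.219],"angular":[-0.0037,0.0096,-0.0119],"claw":1},{"xyz":[0.21,-0.392,-0.219],"angular":[-0.0037,0.0096,-0.0119],"claw":1},{"xyz":[0.21,-0.392,-0.219],"angular":[-0.0037,0.0096,-0.0119],"claw":1},{"xyz":[0.21,-0.392,-0.219],"angular":[-0.0037,0.0096,-0.0119],"claw":1},{"xyz":[0.21,-0.392,-0.219],"angular":[-0.0037,0.0096,-0.0119],"claw":1},{"xyz":[0.21,-0.392,-0.219],"angular":[-0.0037,0.0096,-0.0119],"claw":1},{"xyz":[0.21,-0.392,-0.219],"angular":[-0.0037,0.0096,-0.0119],"claw":1},{"xyz":[0.21,-0.392,-0.219],"angular":[-0.0037,0.0096,-0.0119],"claw":1}]'
python3 -m handwheel '[{"xyz":[0,0,0],"angular":[0,0,0],"claw":1},{"xyz":[0,0,0],"angular":[0,0,0],"claw":1},{"xyz":[0,0,0],"angular":[0,0,0],"claw":1}]'
python3 -c "
from h import *
snap('wrist','w4')"
python3 -m handwheel '[{"xyz":[0.635,-0.367,0.157],"angular":[0,0,0],"claw":1},{"xyz":[0.635,-0.367,0.157],"angular":[0,0,0],"claw":1},{"xyz":[0.635,-0.367,0.157],"angular":[0,0,0],"claw":1},{"xyz":[0,0,0],"angular":[0,0,0],"claw":1},{"xyz":[0,0,0],"angular":[0,0,0],"claw":1},{"xyz":[0,0,0],"angular":[0,0,0],"claw":1}]'
python3 -c "
from h import *
snap('wrist','w5')
a=[cv2.imread(f'pics/{n}.png') for n in ('w4','w5')]
d=[.6027,-.1867,.2398]
Y=R.from_euler('z',d[2]).apply([0,0,.016])+[d[0],d[1],0]
for n in('w4','w5'):print(n,proj(n,Y))
cv2.imwrite('pics/w45.png',np.hstack([cv2.resize(x[:,:280],(400,600),interpolation=cv2.INTER_CUBIC) for x in a]))"
```

```text
t: 5.3
tool_pos: [0.4194, 0.0383, 0.357]
tool_rot: [-0.362, 2.976, 0.027]
contact_force: [0.4, -0.0, -2.3]
gripper_width: 0.0151
gripper_force: 49.5
t: 5.55
tool_pos: [0.4201, 0.0394, 0.3563]
tool_rot: [-0.357, 2.976, 0.027]
contact_force: [-0.0, 1.0, -2.6]
gripper_width: 0.0155
gripper_force: 49.6
t: 6.1
tool_pos: [0.3601, -0.0202, 0.3271]
tool_rot: [-0.359, 2.974, 0.027]
contact_force: [-0.4, -0.6, -2.3]
gripper_width: 0.0151
gripper_force: 49.8
w4 [[105.91108251 210.02233851]]
w5 [[134.42381082 259.42304694]]
```

View pics/w45.png

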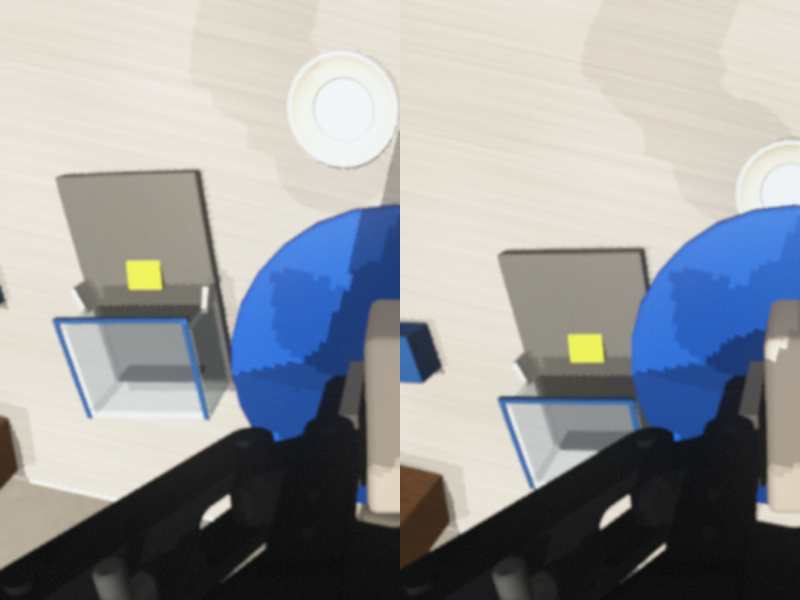

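Left half (fourth wrist view): deck front corners at (57,177) and (199,171), catch centre (144,275), hood front edge from (54,319) to (187,321). Right half (fifth wrist view, x minus 400): deck front corners at (99,254) and (242,249), catch (186,348), hood front edge from (99,399) to (234,400).

```bash
cat > m4.py <<'E'
from m2 import *
A=lambda u,v:('w4',(u+.5)*.7-.5,(v+.5)*.7-.5)
B=lambda u,v:('w5',(u+.5)*.7-.5,(v+.5)*.7-.5)
print('---')
for n,l in dict(front_n=(A(57,177),B(99,254),S(143,33),D(432,566)),front_p=(A(199,171),B(242,249),S(287,70),D(291,488)),catch=(A(144.5,275),B(186,348),S(171,132),D(422,440),W(90,366)),
 roofn=(A(54,319),B(99,399),S(82,88),D(508,414)),roofp=(A(187,321),B(234,400),S(225,127),D(377,349))).items():
    print(n,*[np.round(x,4) for x in tri(*l)], 'wrist',tri(*l[:2])[0].round(4))
L=[('f-',A(57,177)),('f+',A(199,171)),('c',A(144.5,275)),('r-',A(54,319)),('r+',A(187,321)),('f-',B(99,254)),('f+',B(242,249)),('c',B(186,348)),('r-',B(99,399)),('r+',B(234,400))]
L2=[('f-',S(143,33)),('f+',S(287,70)),('f-',D(432,566)),('f+',D(291,488)),('r-',S(82,88)),('r+',S(225,127)),('r-',D(508,414)),('r+',D(377,349)),('c',S(171,132)),('c',D(422,440)),('c',W(90,366)),('f+',W(90,272))]
def g(p,L):
    x,y,w,hw,cx,hz=p
    Q={'f-':(-.138,-.073,.016),'f+':(-.138,.073,.016),'c':(cx,0,.02),'r-':(-.012,-hw,hz),'r+':(-.012,hw,hz)}
    T=R.from_euler('z',w)
    return np.concatenate([proj(o[0],T.apply(Q[k])+[x,y,0])[0]-o[1:] for k,o in L])
for LL in(L,L2,L+L2):
    r=least_squares(g,[.6,-.187,.24,.063,-.04,.08],args=(LL,),loss='soft_l1');print(r.x.round(4),g(r.x,LL).round(1).tolist())
E
python3 m4.py | sed '1,/---/d'
```

```text
front_n [ 0.4883 -0.2893  0.0126] [0.0009 0.001  0.0014 0.0014] wrist [ 0.4889 -0.2884  0.0131]
front_p [ 0.4518 -0.1503  0.008 ] [0.0032 0.0015 0.0035 0.0038] wrist [ 0.4555 -0.1507 -0.    ]
catch [ 0.5708 -0.1942  0.0188] [0.0018 0.0017 0.002  0.0031 0.0001] wrist [ 0.5728 -0.1937  0.0186]
roofn [ 0.6075 -0.2536  0.0821] [0.0004 0.0008 0.0004 0.0008] wrist [ 0.6066 -0.2523  0.0838]
roofp [ 0.5758 -0.1247  0.0796] [0.0032 0.0017 0.0027 0.0044] wrist [ 0.5822 -0.125   0.0739]
[ 0.6034 -0.1845  0.2382  0.0672 -0.0327  0.0829] [-1.1, -1.2, -1.2, 0.4, 0.5, -0.2, 0.0, 0.4, 0.1, -0.7, -1.0, -0.8, 0.4, 2.1, 0.7, -0.1, 0.4, -0.0, 0.3, 1.0]
[ 0.603  -0.1867  0.2407  0.0658 -0.0338  0.0801] [-0.3, -0.8, 0.0, -0.3, -0.3, -0.5, -1.4, -3.1, 0.2, 0.4, -0.7, 0.4, -0.3, 0.2, -0.3, -1.4, -0.5, -0.1, -0.2, -1.1, -0.8, 0.1, -4.5, 0.3]
[ 0.6037 -0.1851  0.2375  0.0672 -0.0336  0.082 ] [-1.4, -1.1, -1.6, 0.6, 0.0, -0.6, 0.1, 0.2, -0.1, -0.8, -1.3, -0.7, 0.0, 2.3, 0.3, -0.4, 0.4, -0.3, 0.1, 0.7, 0.1, -0.5, 0.4, 0.1, -0.8, -1.1, -1.7, -3.8, 0.0, 0.3, -0.1, 0.6, -0.0, -0.5, -0.9, -2.7, -0.3, 0.3, -0.5, -1.7, 0.4, 0.4, -3.0, 0.7]
```

Run:
```python
from h import *
Rt=down(.238,0,1); cmd_plan([.5214,-.2058,.15],Rt,10)
```

```text
n 10 xyz [-0.244, -0.547, 0.465] angular [0.0, 0.0047, 0.0001] max deg/row 0.84 mm 30.3
```

```bash
python3 -m handwheel '[{"xyz":[-0.244,-0.547,0.465],"angular":[0,0.0047,0.0001],"claw":1},{"xyz":[-0.244,-0.547,0.465],"angular":[0,0.0047,0.0001],"claw":1},{"xyz":[-0.244,-0.547,0.465],"angular":[0,0.0047,0.0001],"claw":1},{"xyz":[-0.244,-0.547,0.465],"angular":[0,0.0047,0.0001],"claw":1},{"xyz":[-0.244,-0.547,0.465],"angular":[0,0.0047,0.0001],"claw":1},{"xyz":[-0.244,-0.547,0.465],"angular":[0,0.0047,0.0001],"claw":1},{"xyz":[-0.244,-0.547,0.465],"angular":[0,0.0047,0.0001],"claw":1},{"xyz":[-0.244,-0.547,0.465],"angular":[0,0.0047,0.0001],"claw":1},{"xyz":[-0.244,-0.547,0.465],"angular":[0,0.0047,0.0001],"claw":1},{"xyz":[-0.244,-0.547,0.465],"angular":[0,0.0047,0.0001],"claw":1}]'
python3 -m handwheel '[{"xyz":[0,0,0],"angular":[0,0,0],"claw":1},{"xyz":[0,0,0],"angular":[0,0,0],"claw":1},{"xyz":[0,0,0],"angular":[0,0,0],"claw":1},{"xyz":[0,0,0],"angular":[0,0,0],"claw":1}]'
python3 - <<'E'
from h import *
Rt=down(.238,0,1); cmd_plan([.5214,-.2058,.070],Rt,6)
E
```

```text
t: 6.98
tool_pos: [0.5226, -0.2066, 0.1483]
tool_rot: [0.375, -3.117, -0.0]
contact_force: [-0.2, 0.1, -1.5]
gripper_width: 0.0153
gripper_force: 49.9
t: 7.32
tool_pos: [0.521, -0.2059, 0.1509]
tool_rot: [0.374, -3.119, 0.001]
contact_force: [0.3, -0.6, -1.9]
gripper_width: 0.0154
gripper_force: 49.9
n 6 xyz [-0.002, 0.0, 0.337] angular [-0.0, -0.0, 0.0] max deg/row 0.01 mm 13.5
```

```bash
python3 -m handwheel '[{"xyz":[0,0,0.4],"angular":[0,0,0],"claw":1},{"xyz":[0,0,0.4],"angular":[0,0,0],"claw":1},{"xyz":[0,0,0.4],"angular":[0,0,0],"claw":1},{"xyz":[0,0,0.4],"angular":[0,0,0],"claw":1},{"xyz":[0,0,0.3],"angular":[0,0,0],"claw":1},{"xyz":[0,0,0.12],"angular":[0,0,0],"claw":1},{"xyz":[0,0,0],"angular":[0,0,0],"claw":1},{"xyz":[0,0,0],"angular":[0,0,0],"claw":1}]'
python3 -m handwheel '[{"xyz":[0,0,0.05],"angular":[0,0,0],"claw":1},{"xyz":[0,0,0.05],"angular":[0,0,0],"claw":1},{"xyz":[0,0,0.05],"angular":[0,0,0],"claw":1},{"xyz":[0,0,0.025],"angular":[0,0,0],"claw":1},{"xyz":[0,0,0],"angular":[0,0,0],"claw":1},{"xyz":[0,0,0],"angular":[0,0,0],"claw":1}]'
```

```text
t: 7.98
tool_pos: [0.5204, -0.2067, 0.0696]
tool_rot: [0.372, -3.119, 0.001]
contact_force: [-0.1, 0.9, -1.6]
gripper_width: 0.015
gripper_force: 50.0
t: 8.48
tool_pos: [0.5201, -0.2069, 0.0618]
tool_rot: [0.371, -3.118, -0.0]
contact_force: [-0.1, 0.8, -1.8]
gripper_width: 0.0149
gripper_force: 50.1
```

```bash
for i in 1 2 3; do python3 -m handwheel '[{"xyz":[0,0,0.02],"angular":[0,0,0],"claw":1},{"xyz":[0,0,0.01],"angular":[0,0,0],"claw":1},{"xyz":[0,0,0],"angular":[0,0,0],"claw":1}]' | egrep 'pos|contact'; done
```

```text
tool_pos: [0.5201, -0.2069, 0.0612]
contact_force: [-1.5, 0.1, 2.3]
tool_pos: [0.5201, -0.2069, 0.0611]
contact_force: [-3.5, 2.0, 7.4]
tool_pos: [0.5201, -0.2069, 0.0611]
contact_force: [-6.2, 2.9, 12.0]
```

```bash
python3 -m handwheel '[{"xyz":[0,0,-0.05],"angular":[0,0,0],"claw":1},{"xyz":[0,0,0],"angular":[0,0,0],"claw":1},{"xyz":[0,0,0],"angular":[0,0,0],"claw":-1},{"xyz":[0,0,0],"angular":[0,0,0],"claw":-1},{"xyz":[0,0,0],"angular":[0,0,0],"claw":-1},{"xyz":[0,0,0],"angular":[0,0,0],"claw":-1},{"xyz":[0,0,0],"angular":[0,0,0],"claw":-1},{"xyz":[0,0,0],"angular":[0,0,0],"claw":-1},{"xyz":[0,0,0],"angular":[0,0,0],"claw":-1},{"xyz":[0,0,0],"angular":[0,0,0],"claw":-1}]'
python3 -m handwheel '[{"xyz":[0,0,-0.2],"angular":[0,0,0],"claw":-1},{"xyz":[0,0,-0.4],"angular":[0,0,0],"claw":-1},{"xyz":[0,0,-0.5],"angular":[0,0,0],"claw":-1},{"xyz":[0,0,-0.5],"angular":[0,0,0],"claw":-1},{"xyz":[0,0,-0.5],"angular":[0,0,0],"claw":-1},{"xyz":[0.6,0,0],"angular":[0,0,0],"claw":1},{"xyz":[0.6,0,0],"angular":[0,0,0],"claw":1},{"xyz":[0.6,0,0],"angular":[0,0,0],"claw":1},{"xyz":[0.6,0,0],"angular":[0,0,0],"claw":1},{"xyz":[0,0,0],"angular":[0,0,0],"claw":1}]' 20
python3 -m handwheel '[{"xyz":[0,0,0],"angular":[0,0,0],"claw":1},{"xyz":[0,0,0],"angular":[0,0,0],"claw":1},{"xyz":[0,0,0],"angular":[0,0,0],"claw":1},{"xyz":[0,0,0],"angular":[0,0,0],"claw":1},{"xyz":[0,0,0],"angular":[0,0,0],"claw":1},{"xyz":[0,0,0],"angular":[0,0,0],"claw":1}]'
python3 - <<'E'
from h import *
im=snap('wrist','w6')
sc=snap('scene','sc6');cr=cv2.resize(sc[178:258,192:292,::-1],(400,320),interpolation=cv2.INTER_CUBIC)
o=np.zeros((600,800,3),np.uint8);w=cv2.resize(im[:,:,::-1],(800,600),interpolation=cv2.INTER_CUBIC);o[:]=w;o[280:,400:]=cr
cv2.imwrite('pics/w6b.png',o)
Rt=down(.238,0,1);d=R.from_euler('z',.238).apply([-.185,-.0005,0])+[.603,-.186,.045];print(d);cmd_plan(d,Rt,6)
E
```

```text
t: 10.07
tool_pos: [0.5199, -0.2068, 0.0599]
tool_rot: [0.371, -3.117, -0.001]
contact_force: [-0.5, 1.0, 0.1]
gripper_width: 0.0852
gripper_force: 0.0
t: 10.9
tool_pos: [0.4236, -0.2297, 0.1448]
tool_rot: [0.367, -3.116, -0.001]
contact_force: [0.3, 0.9, -0.8]
gripper_width: 0.0259
gripper_force: 0.0
t: 11.4
tool_pos: [0.4273, -0.2292, 0.1441]
tool_rot: [0.372, -3.117, -0.001]
contact_force: [0.3, -0.3, 0.3]
gripper_width: -0.0001
gripper_force: 0.0
[ 0.42333276 -0.23010141  0.045     ]
n 6 xyz [0.016, -0.0, 0.413] angular [0.0, -0.0001, -0.0] max deg/row 0.02 mm 16.5
```

View pics/w6b.png

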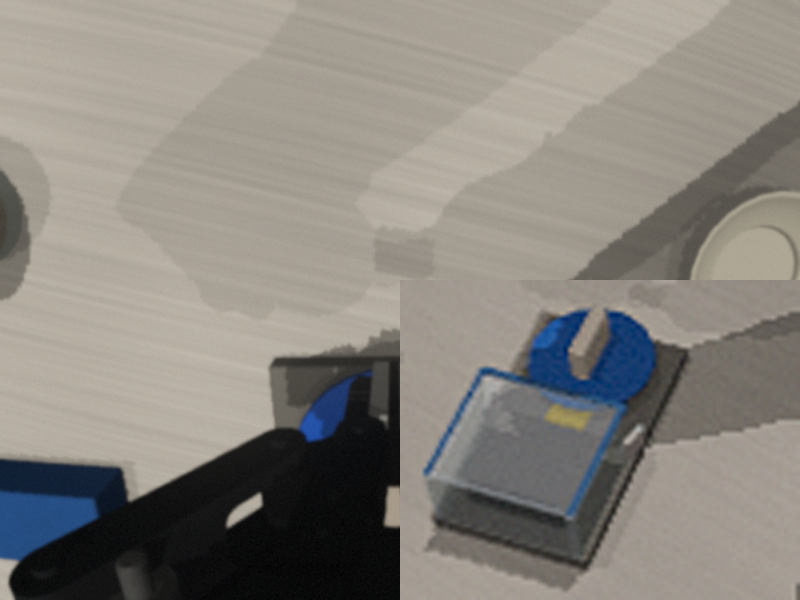

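The inset shows the cap lying flat and centred on the deck in front of the hood, with its bar along the dock's x (crop 590,345). Next I lower the closed fingers and push.

```bash
python3 -m handwheel '[{"xyz":[0.016,0,0.413],"angular":[0,0,0],"claw":1},{"xyz":[0.016,0,0.413],"angular":[0,0,0],"claw":1},{"xyz":[0.016,0,0.413],"angular":[0,0,0],"claw":1},{"xyz":[0.016,0,0.413],"angular":[0,0,0],"claw":1},{"xyz":[0.016,0,0.413],"angular":[0,0,0],"claw":1},{"xyz":[0.016,0,0.413],"angular":[0,0,0],"claw":1},{"xyz":[0,0,0],"angular":[0,0,0],"claw":1},{"xyz":[0,0,0],"angular":[0,0,0],"claw":1},{"xyz":[0,0,0],"angular":[0,0,0],"claw":1}]'
cat > st.py <<'E'
from h import *
s=manip.get_state();T=R.from_euler('z',.238).inv()
print('dock TCP',T.apply(s['tool_pos']-np.array([.603,-.186,0])).round(4),'F dock',T.apply(s['contact_force']).round(1),'t',round(s['t'],2))
E
python3 st.py
```

```text
t: 12.25
tool_pos: [0.4234, -0.2305, 0.0459]
tool_rot: [0.371, -3.118, 0.0]
contact_force: [-0.2, -0.4, -0.4]
gripper_width: -0.0001
gripper_force: 0.0
dock TCP [-0.185  -0.0009  0.0459] F dock [-0.3 -0.4 -0.4] t 12.25
```

```bash
for i in 1 2 ; do python3 -m handwheel '[{"xyz":[-0.1,0,0],"angular":[0,0,0],"claw":1},{"xyz":[-0.1,0,0],"angular":[0,0,0],"claw":1},{"xyz":[-0.1,0,0],"angular":[0,0,0],"claw":1},{"xyz":[-0.1,0,0],"angular":[0,0,0],"claw":1},{"xyz":[-0.1,0,0],"angular":[0,0,0],"claw":1},{"xyz":[-0.1,0,0],"angular":[0,0,0],"claw":1},{"xyz":[-0.1,0,0],"angular":[0,0,0],"claw":1},{"xyz":[-0.1,0,0],"angular":[0,0,0],"claw":1},{"xyz":[-0.1,0,0],"angular":[0,0,0],"claw":1},{"xyz":[-0.1,0,0],"angular":[0,0,0],"claw":1}]' >/dev/null; python3 st.py; done
```

```text
dock TCP [-0.1454 -0.0005  0.0449] F dock [-2.1 -0.5  1. ] t 13.08
dock TCP [-0.105  -0.0006  0.045 ] F dock [-2.  -0.2  0.7] t 13.92
```

```bash
python3 -m handwheel '[{"xyz":[-0.1,0,0],"angular":[0,0,0],"claw":1},{"xyz":[-0.1,0,0],"angular":[0,0,0],"claw":1},{"xyz":[-0.1,0,0],"angular":[0,0,0],"claw":1},{"xyz":[-0.1,0,0],"angular":[0,0,0],"claw":1},{"xyz":[-0.1,0,0],"angular":[0,0,0],"claw":1},{"xyz":[-0.1,0,0],"angular":[0,0,0],"claw":1},{"xyz":[-0.1,0,0],"angular":[0,0,0],"claw":1},{"xyz":[-0.1,0,0],"angular":[0,0,0],"claw":1},{"xyz":[-0.1,0,0],"angular":[0,0,0],"claw":1},{"xyz":[-0.05,0,0],"angular":[0,0,0],"claw":1}]' >/dev/null; python3 st.py
for i in 1 2 3; do python3 -m handwheel '[{"xyz":[-0.025,0,0],"angular":[0,0,0],"claw":1},{"xyz":[-0.025,0,0],"angular":[0,0,0],"claw":1},{"xyz":[-0.025,0,0],"angular":[0,0,0],"claw":1},{"xyz":[-0.025,0,0],"angular":[0,0,0],"claw":1},{"xyz":[0,0,0],"angular":[0,0,0],"claw":1}]' >/dev/null; python3 st.py;done
```

```text
dock TCP [-0.0668 -0.0006  0.0448] F dock [-1.6 -0.1  1.1] t 14.75
dock TCP [-0.0633 -0.0006  0.0448] F dock [-0.2 -0.3  0.8] t 15.17
dock TCP [-0.0592 -0.0007  0.0448] F dock [-0.7  0.5  0.8] t 15.58
dock TCP [-0.0552 -0.0007  0.0448] F dock [-0.9  0.  -0.5] t 16.0
```

```bash
for i in 1 2 3 4 5 6; do python3 -m handwheel '[{"xyz":[-0.025,0,0],"angular":[0,0,0],"claw":1},{"xyz":[-0.025,0,0],"angular":[0,0,0],"claw":1},{"xyz":[0,0,0],"angular":[0,0,0],"claw":1}]' >/dev/null; python3 st.py;done
```

```text
dock TCP [-0.0532 -0.0007  0.0448] F dock [-0.6 -0.4  1. ] t 16.25
dock TCP [-0.0512 -0.0006  0.0449] F dock [-1.1 -0.3  1.2] t 16.5
dock TCP [-0.0493 -0.0007  0.0448] F dock [-0.3 -0.3  1.3] t 16.75
dock TCP [-0.0476 -0.0006  0.0448] F dock [-2.6 -0.4  1.5] t 17.0
dock TCP [-0.0458 -0.0007  0.0448] F dock [-4.   0.4  2.6] t 17.25
dock TCP [-0.044  -0.0007  0.0448] F dock [-5.5  0.4  3.9] t 17.5
```

```bash
for i in 1 2; do python3 -m handwheel '[{"xyz":[-0.025,0,0],"angular":[0,0,0],"claw":1},{"xyz":[-0.015,0,0],"angular":[0,0,0],"claw":1},{"xyz":[0,0,0],"angular":[0,0,0],"claw":1}]' >/dev/null; python3 st.py;done
python3 - <<'E'
from h import *
snap('side','sd7');snap('scene','sc7')
E
```

```text
dock TCP [-0.0429 -0.0007  0.0448] F dock [-6.9 -0.8  3.4] t 17.75
dock TCP [-0.0418 -0.0007  0.0448] F dock [-7.3 -0.1  4.3] t 18.0
```

```bash
for i in 1 2 3 4 5; do python3 -m handwheel '[{"xyz":[0.025,0,0],"angular":[0,0,0],"claw":1},{"xyz":[0.015,0,0],"angular":[0,0,0],"claw":1},{"xyz":[0,0,0],"angular":[0,0,0],"claw":1}]' >/dev/null; python3 st.py;done
```

```text
dock TCP [-0.0419 -0.0007  0.0448] F dock [-3.6  0.4  1.9] t 18.35
dock TCP [-0.0431 -0.0007  0.0448] F dock [-1.5  0.8 -0.1] t 18.6
dock TCP [-0.0448 -0.0006  0.0448] F dock [-2.5  0.2  1.6] t 18.85
dock TCP [-0.0463 -0.0007  0.0449] F dock [-0.8 -0.5  0.2] t 19.1
dock TCP [-0.0483 -0.0006  0.0448] F dock [-0.6  0.2  0. ] t 19.35
```

```bash
python3 -m handwheel '[{"xyz":[0.4,0,0],"angular":[0,0,0],"claw":1},{"xyz":[0.7,0,0],"angular":[0,0,0],"claw":1},{"xyz":[0.7,0,0],"angular":[0,0,0],"claw":1},{"xyz":[0.5,0,-0.5],"angular":[0,0,0],"claw":1},{"xyz":[0.5,0,-0.8],"angular":[0,0,0],"claw":1},{"xyz":[0.5,0,-0.8],"angular":[0,0,0],"claw":1},{"xyz":[0.5,0,-0.8],"angular":[0,0,0],"claw":1},{"xyz":[0.3,0,-0.8],"angular":[0,0,0],"claw":1},{"xyz":[0,0,0],"angular":[0,0,0],"claw":1},{"xyz":[0,0,0],"angular":[0,0,0],"claw":1}]'; python3 st.py
python3 - <<'E'
from h import *
w=snap('wrist','w8');a=snap('scene','sc8');b=snap('side','sd8')
d=R.from_euler('z',.238);X=d.apply([[0,0,.03]])+[.603,-.186,0]
u=proj('w8',X)[0];print(u)
rs=lambda x,s:cv2.resize(x,s,interpolation=cv2.INTER_CUBIC)
o=np.zeros((600,800,3),np.uint8)
o[:300,:400]=rs(a[188:248,192:272],(400,300)); o[:300,400:]=rs(b[210:285,290:390],(400,300))
cx,cy=int(np.clip(u[0],100,459)),int(np.clip(u[1],75,344)); print(cx,cy)
o[300:,:400]=rs(w[cy-75:cy+75,cx-100:cx+100],(400,300))
# pre-release (pushed)
o[300:,400:]=rs(cv2.imread('pics/sd7.png')[210:285,290:390,::-1],(400,300))
cv2.imwrite('pics/f8.png',o[:,:,::-1])
# yellow blobs
for f in('side0','sd7','sd8','scene0','sc7','sc8'):
    h=cv2.cvtColor(cv2.imread(f'pics/{f}.png'),cv2.COLOR_BGR2HSV);m=cv2.inRange(h,(22,90,60),(35,255,255))
    r=(slice(210,285),slice(290,390)) if f[:2] in('si','sd') else (slice(188,248),slice(192,272))
    ys,xs=np.nonzero(m[r]);print(f,len(xs),xs.mean()+r[1].start if len(xs) else 0,ys.mean()+r[0].start if len(xs) else 0)
E
```

```text
t: 20.18
tool_pos: [0.3982, -0.238, 0.1964]
tool_rot: [-0.369, 3.117, -0.007]
contact_force: [0.3, 0.1, -0.9]
gripper_width: 0.0001
gripper_force: 0.0
dock TCP [-0.2112 -0.0022  0.1964] F dock [ 0.3 -0.  -0.9] t 20.18
[277.87560548 375.93969185]
277 344
side0 171 335.17543859649123 271.0058479532164
sd7 82 335.1829268292683 273.6951219512195
sd8 105 333.7714285714286 272.5904761904762
scene0 53 234.0566037735849 210.83018867924528
sc7 4 238.5 210.0
sc8 3 238.0 209.33333333333334
```

View pics/f8.png

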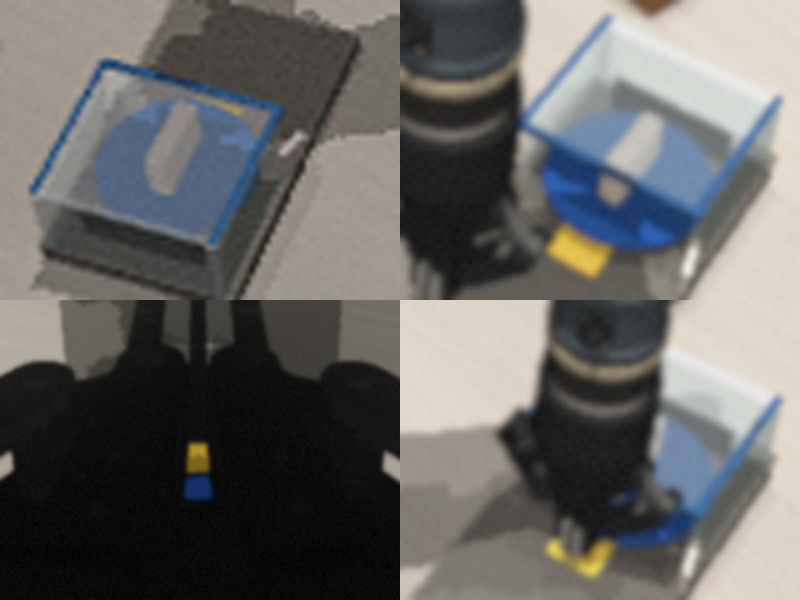

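The last composite shows the cap fully under the hood, with its bar along the dock's x. The catch shows in front of it (side crop 580,250). I'll check numerically whether the catch is up.

Run:
```python
from h import *
T=R.from_euler('z',.238);P=lambda X:T.apply(X)+[.603,-.186,0]
for f in('side0','sd7','sd8'):
    im=cv2.imread(f'pics/{f}.png')[:,:,::-1]
    hz=cv2.cvtColor(im[:,:,::-1].copy(),cv2.COLOR_BGR2HSV);m=cv2.inRange(hz,(15,90,60),(38,255,255));m[:210]=0;m[290:]=0;m[:,:290]=0;m[:,390:]=0
    ys,xs=np.nonzero(m);print(f,len(xs),'rgb',np.median(im[m>0],axis=0),'box',xs.min(),xs.max(),ys.min(),ys.max(),'deck',im[tuple(proj(f,P([-.1,-.03,.016]))[0].astype(int)[::-1])])
c=[[-.0485,-.018,.016],[-.0485,.018,.016]]
print('hinge',proj('side0',P(c)).round(1).tolist(),'edge up',proj('side0',P([[-.0195,-.018,.024],[-.0195,.018,.024]])).round(1).tolist(),'edge flush',proj('side0',P([[-.0185,-.018,.016],[-.0185,.018,.016]])).round(1).tolist())
# disc rim front (lower silhouette) rows in sd8 vs predicted cap x
im=cv2.imread('pics/sd8.png').astype(int);th=np.linspace(0,2*np.pi,721)
for col in(340,346,352,358,364):
    s=im[240:285,col];blue=(s[:,0]-s[:,2]>50);r=np.nonzero(blue)[0];
    pr=[]
    for x in(.018,.02,.022,.024,.026,.028):
        q=proj('sd8',P(np.c_[x+.058*np.cos(th),.058*np.sin(th),0*th+.030]));k=np.abs(q[:,0]-col)<1.2;pr.append(round(float(q[k,1].max()),1))
    print(col,240+r.max() if len(r) else None,pr)
```

```text
side0 171 rgb [214. 218.  90.] box 327 344 264 278 deck [119 115 106]
sd7 90 rgb [163.5 146.   74. ] box 326 343 269 278 deck [133 127 119]
sd8 134 rgb [192. 160.  77.] box 326 342 266 279 deck [99 94 89]
hinge [[338.0, 278.2], [326.5, 271.6]] edge up [[343.9, 269.1], [332.4, 262.7]] edge flush [[343.8, 270.6], [332.4, 264.3]]
340 269 [272.3, 271.7, 271.1, 270.5, 269.9, 269.3]
346 271 [273.1, 272.5, 272.0, 271.5, 271.0, 270.4]
352 271 [272.9, 272.4, 271.9, 271.5, 271.0, 270.5]
358 269 [271.3, 270.9, 270.6, 270.2, 269.8, 269.4]
364 264 [267.3, 267.3, 267.1, 266.9, 266.7, 266.4]
```

Run:
```python
from h import *
Rt=down(.238,0,1);d=R.from_euler('z',.238).apply([-.12,-.0005,0])+[.603,-.186,.0475];print(d);cmd_plan(d,Rt,8)
```

```text
[ 0.48650051 -0.21477704  0.0475    ]
n 8 xyz [-0.288, -0.002, 0.451] angular [0.0001, -0.0001, -0.0] max deg/row 0.03 mm 21.4
```

```bash
python3 -m handwheel '[{"xyz":[-0.288,0,0.451],"angular":[0,0,0],"claw":1},{"xyz":[-0.288,0,0.451],"angular":[0,0,0],"claw":1},{"xyz":[-0.288,0,0.451],"angular":[0,0,0],"claw":1},{"xyz":[-0.288,0,0.451],"angular":[0,0,0],"claw":1},{"xyz":[-0.288,0,0.451],"angular":[0,0,0],"claw":1},{"xyz":[-0.288,0,0.451],"angular":[0,0,0],"claw":1},{"xyz":[-0.288,0,0.451],"angular":[0,0,0],"claw":1},{"xyz":[-0.288,0,0.451],"angular":[0,0,0],"claw":1},{"xyz":[0,0,0],"angular":[0,0,0],"claw":1},{"xyz":[0,0,0],"angular":[0,0,0],"claw":1}]' >/dev/null; python3 st.py
python3 -m handwheel '[{"xyz":[-0.25,0,0],"angular":[0,0,0],"claw":1},{"xyz":[-0.25,0,0],"angular":[0,0,0],"claw":1},{"xyz":[-0.25,0,0],"angular":[0,0,0],"claw":1},{"xyz":[-0.25,0,0],"angular":[0,0,0],"claw":1},{"xyz":[-0.25,0,0],"angular":[0,0,0],"claw":1},{"xyz":[-0.25,0,0],"angular":[0,0,0],"claw":1},{"xyz":[-0.2,0,0],"angular":[0,0,0],"claw":1},{"xyz":[0,0,0],"angular":[0,0,0],"claw":1},{"xyz":[0,0,0],"angular":[0,0,0],"claw":1}]' >/dev/null; python3 st.py
for i in 1 2 3 4 5 6 7 8; do python3 -m handwheel '[{"xyz":[-0.025,0,0],"angular":[0,0,0],"claw":1},{"xyz":[0,0,0],"angular":[0,0,0],"claw":1}]' >/dev/null; python3 st.py;done
```

```text
dock TCP [-0.1216  0.0017  0.0455] F dock [0.1 0.5 1.1] t 21.17
dock TCP [-0.0517 -0.0005  0.0484] F dock [-0.5  1.3 -0.6] t 21.92
dock TCP [-0.0515 -0.0006  0.0483] F dock [ 0.2  0.4 -0.4] t 22.08
dock TCP [-0.0503 -0.0007  0.0485] F dock [-0.3 -0.9  0.1] t 22.25
dock TCP [-0.0491 -0.0008  0.0486] F dock [-1.  -0.1  0.7] t 22.42
dock TCP [-0.048  -0.0007  0.0485] F dock [ 0.7  0.1 -0.5] t 22.58
dock TCP [-0.0469 -0.0007  0.0485] F dock [-0.3 -0.5  0.8] t 22.75
dock TCP [-0.0459 -0.0007  0.0485] F dock [-0.3  0.  -0.4] t 22.92
dock TCP [-0.0451 -0.0006  0.0484] F dock [-0.7  0.9  0.5] t 23.08
dock TCP [-0.0449 -0.0006  0.0484] F dock [-3.8  0.2  1.8] t 23.25
```

The contact starts at x=-45 mm and jumps straight to 3.8 N, so the cap is held at about 24 mm by the catch. I'll back off and go to the knob.

```bash
python3 -m handwheel '[{"xyz":[0.1,0,0],"angular":[0,0,0],"claw":1},{"xyz":[0.4,0,0],"angular":[0,0,0],"claw":1},{"xyz":[0.6,0,0],"angular":[0,0,0],"claw":1},{"xyz":[0.6,0,0],"angular":[0,0,0],"claw":1},{"xyz":[0.4,0,-0.8],"angular":[0,0,0],"claw":1},{"xyz":[0,0,-1],"angular":[0,0,0],"claw":1},{"xyz":[0,0,-1],"angular":[0,0,0],"claw":1},{"xyz":[0,0,-1],"angular":[0,0,0],"claw":1},{"xyz":[0,0,-1],"angular":[0,0,0],"claw":1},{"xyz":[0,0,-1],"angular":[0,0,0],"claw":1}]'
python3 -m handwheel '[{"xyz":[0,0,-0.5],"angular":[0,0,0],"claw":-1},{"xyz":[0,0,0],"angular":[0,0,0],"claw":-1},{"xyz":[0,0,0],"angular":[0,0,0],"claw":-1}]'
python3 - <<'E'
from h import *
snap('scene','sc9')
Rt=down(-.145,0,1); cmd_plan([.54,.345,.26],Rt,18)
E
```

```text
t: 24.08
tool_pos: [0.479, -0.2166, 0.2828]
tool_rot: [0.371, -3.119, -0.0]
contact_force: [-0.0, -0.4, -0.0]
gripper_width: 0.0002
gripper_force: 0.0
t: 24.33
tool_pos: [0.4803, -0.2173, 0.3028]
tool_rot: [-0.371, 3.117, -0.004]
contact_force: [0.6, 0.2, -0.7]
gripper_width: 0.0363
gripper_force: 0.0
n 18 xyz [-0.129, 0.779, 0.056] angular [-0.0, -0.0, 0.0068] max deg/row 1.22 mm 31.7
```

```bash
python3 -m handwheel '[{"xyz":[-0.129,0.779,0.056],"angular":[0,0,0.0068],"claw":-1},{"xyz":[-0.129,0.779,0.056],"angular":[0,0,0.0068],"claw":-1},{"xyz":[-0.129,0.779,0.056],"angular":[0,0,0.0068],"claw":-1},{"xyz":[-0.129,0.779,0.056],"angular":[0,0,0.0068],"claw":-1},{"xyz":[-0.129,0.779,0.056],"angular":[0,0,0.0068],"claw":-1},{"xyz":[-0.129,0.779,0.056],"angular":[0,0,0.0068],"claw":-1},{"xyz":[-0.129,0.779,0.056],"angular":[0,0,0.0068],"claw":-1},{"xyz":[-0.129,0.779,0.056],"angular":[0,0,0.0068],"claw":-1},{"xyz":[-0.129,0.779,0.056],"angular":[0,0,0.0068],"claw":-1}]' | head -2
python3 -m handwheel '[{"xyz":[-0.129,0.779,0.056],"angular":[0,0,0.0068],"claw":-1},{"xyz":[-0.129,0.779,0.056],"angular":[0,0,0.0068],"claw":-1},{"xyz":[-0.129,0.779,0.056],"angular":[0,0,0.0068],"claw":-1},{"xyz":[-0.129,0.779,0.056],"angular":[0,0,0.0068],"claw":-1},{"xyz":[-0.129,0.779,0.056],"angular":[0,0,0.0068],"claw":-1},{"xyz":[-0.129,0.779,0.056],"angular":[0,0,0.0068],"claw":-1},{"xyz":[-0.129,0.779,0.056],"angular":[0,0,0.0068],"claw":-1},{"xyz":[-0.129,0.779,0.056],"angular":[0,0,0.0068],"claw":-1},{"xyz":[-0.129,0.779,0.056],"angular":[0,0,0.0068],"claw":-1},{"xyz":[0,0,0],"angular":[0,0,0],"claw":-1}]'
python3 -m handwheel '[{"xyz":[0,0,0],"angular":[0,0,0],"claw":-1},{"xyz":[0,0,0],"angular":[0,0,0],"claw":-1},{"xyz":[0,0,0],"angular":[0,0,0],"claw":-1}]' | head -2
cat > seg.py <<'E'
from h import *
import sys
def red(f):
    im=cv2.imread(f'pics/{f}.png');h=cv2.cvtColor(im,cv2.COLOR_BGR2HSV)
    m=cv2.inRange(h,(0,140,60),(9,255,255))|cv2.inRange(h,(172,140,60),(180,255,255))
    return im,h,m
E
python3 - <<'E'
from seg import *
snap('wrist','k1')
for f,X in(('k1',None),('w2',None),('w3',None),('scene0',None)):
    im,h,m=red(f);u=proj(f,[.61,.33,.08])[0].astype(int)
    mm=np.zeros_like(m);r=45;mm[max(u[1]-r,0):u[1]+r,max(u[0]-r,0):u[0]+r]=m[max(u[1]-r,0):u[1]+r,max(u[0]-r,0):u[0]+r]
    n,l,s,c=cv2.connectedComponentsWithStats(mm);k=1+np.argmax(s[1:,4]);pts=np.argwhere(l==k)[:,::-1].astype(np.float32)
    hull=cv2.approxPolyDP(cv2.convexHull(pts),1.5,True)[:,0].tolist();print(f,u,s[k],c[k].round(1),hull)
im,h,m=red('k1');u=proj('k1',[.61,.33,.08])[0].astype(int)
for y in range(u[1]-40,u[1]+60,4):print(y,u[0]-36,' '.join(f'{int(im[y,x,2])//10:2d}'+('r' if m[y,x] else '.') for x in range(u[0]-36,u[0]+37,3)) if y<420 else '')
E
```

```text
t: 25.13
tool_pos: [0.4814, 0.0686, 0.2777]
t: 25.97
tool_pos: [0.5396, 0.3494, 0.2532]
tool_rot: [-0.225, -3.123, 0.002]
contact_force: [0.2, -1.6, -1.7]
gripper_width: 0.0856
gripper_force: 0.0
t: 26.22
tool_pos: [0.5401, 0.3437, 0.2598]
k1 [271 259] [263 229  17  67 974] [271.2 259.5] [[277.0, 295.0], [265.0, 294.0], [263.0, 240.0], [266.0, 229.0], [278.0, 230.0], [279.0, 279.0]]
w2 [404 148] [ 394  120   31   62 1135] [408.6 147.4] [[413.0, 120.0], [424.0, 134.0], [424.0, 139.0], [409.0, 180.0], [399.0, 181.0], [394.0, 159.0], [403.0, 122.0], [405.0, 120.0]]
w3 [407 145] [ 396  116   33   64 1228] [411.7 144.2] [[416.0, 116.0], [428.0, 130.0], [428.0, 135.0], [413.0, 175.0], [403.0, 179.0], [401.0, 178.0], [396.0, 160.0], [406.0, 118.0], [408.0, 116.0]]
scene0 [361 281] [355 272  15  19 126] [361.7 280.7] [[368.0, 272.0], [368.0, 278.0], [356.0, 290.0], [355.0, 283.0]]
219 235 11. 11. 11. 11. 11. 11. 11. 11. 10.  8.  7.  5.  5.  5.  6.  7.  8.  9. 11. 11. 11. 12. 16. 16. 16.
223 235 11. 11. 11. 11. 11. 10.  8.  4.  3.  3.  3.  3.  3.  3.  3.  3.  3.  4.  8. 10. 11. 11. 13. 16. 16
[... 1785 characters left out ...]
 20. 16. 13r 10. 10. 10. 10. 10. 10. 10. 10. 10. 11.
295 235 16. 16. 16. 16. 16. 15. 16. 15. 11. 10. 12. 15r 19. 15. 13r 11. 10. 11. 10. 10. 11. 11. 10. 10. 10.
299 235 15. 15. 15. 15. 15. 15. 15. 15. 13. 11. 11. 11. 11. 11. 11. 10. 10. 10. 10. 10. 10. 10. 10. 10. 10.
303 235 21. 21. 21. 21. 21. 21. 21. 21. 21. 21. 21. 20. 20. 20. 18. 14. 14. 14. 14. 14. 14. 14. 14. 14. 14.
307 235 21. 21. 21. 21. 20. 20. 20. 20. 20. 20. 20. 21. 20. 21. 21. 19. 14. 14. 14. 14. 14. 14. 14. 14. 14.
311 235 21. 21. 21. 21. 21. 21. 21. 21. 21. 21. 21. 20. 20. 21. 20. 20. 18. 14. 14. 14. 14. 14. 14. 14. 14.
315 235 21. 21. 21. 21. 21. 21. 21. 21. 21. 21. 21. 20. 21. 21. 21. 21. 21. 17. 15. 15. 15. 15. 14. 14. 14.
```

Run:
```python
from seg import *
from scipy.optimize import brentq
L=lambda z:np.linalg.norm(onz('k1',271.3,240,z)-onz('k1',271.3,296.5,z))-.062
z=brentq(L,0,.2);print('ztop by length',z)
for z in(z,.09,.1,.11):
    a,b=onz('k1',271.3,240,z),onz('k1',271.3,296.5,z);print(z,((a+b)/2).round(4),'yaw',np.arctan2(*(b-a)[1::-1]))
# triangulate +x end: k1 (271,296.5) with w2 end mid (404,181), w3 (408? )
print(tri(('k1',271.3,296.5),('w2',404,181.5)),tri(('k1',271.3,296.5),('w3',408,178.5)))
# black disc centre k1: rows 221..~? cols 241..308
im=cv2.imread('pics/k1.png')[:,:,2];r=im[251];print('disc cols',np.nonzero(r[230:320]<60)[0][[0,-1]]+230)
for z in(.058,.062,.066,.07):print(z,onz('k1',274.,251,z).round(4), np.linalg.norm(onz('k1',240.5,251,z)-onz('k1',306,251,z)).round(4))
s=manip.get_state();print(s['tool_pos'],s['tool_rot'],s['q'])
```

```text
ztop by length 0.09095522774579563
0.09095522774579563 [0.6158 0.3296 0.091 ] yaw -0.15325171697846984
0.09 [0.6163 0.3295 0.09  ] yaw -0.15325171697846865
0.1 [0.6113 0.3304 0.1   ] yaw -0.15325171697846934
0.11 [0.6063 0.3313 0.11  ] yaw -0.15325171697846918
(array([0.63934139, 0.32618505, 0.10176288]), [0.0004975504063399862, 0.000497550406340104]) (array([0.63800656, 0.3265352 , 0.10298742]), [0.0010408344061140047, 0.0010408344061138622])
disc cols [239 304]
0.058 [0.6112 0.3328 0.058 ] 0.0709
0.062 [0.6095 0.3331 0.062 ] 0.07
0.066 [0.6078 0.3333 0.066 ] 0.0691
0.07 [0.606  0.3336 0.07  ] 0.0683
[0.54028608 0.34365788 0.26050021] [-2.33519211e-01 -3.13061137e+00  4.91377506e-04] [4.61430308e-01 3.69837615e-01 4.93040447e-01 1.69612280e+00
 8.97034143e-04 6.10338002e-01]
```

Run:
```python
from h import *
Rt=down(-.15,0,1); cmd_plan([.610,.330,.150],Rt,6); print(Rt.tolist())
```

```text
n 6 xyz [-0.296, -0.013, 0.46] angular [-0.0, -0.0001, 0.0001] max deg/row 0.02 mm 21.9
[[-0.9887710779360425, 0.1494381324735991, -1.8300893060435145e-17], [0.1494381324735991, 0.9887710779360425, -1.2108953356838523e-16], [1.5407439555097887e-32, -1.2246467991473535e-16, -1.0000000000000002]]
```

```bash
python3 -m handwheel '[{"xyz":[-0.296,-0.013,0.46],"angular":[0,0,0],"claw":-0.3},{"xyz":[-0.296,-0.013,0.46],"angular":[0,0,0],"claw":-0.3},{"xyz":[-0.296,-0.013,0.46],"angular":[0,0,0],"claw":-0.3},{"xyz":[-0.296,-0.013,0.46],"angular":[0,0,0],"claw":-0.3},{"xyz":[-0.296,-0.013,0.46],"angular":[0,0,0],"claw":-0.3},{"xyz":[-0.296,-0.013,0.46],"angular":[0,0,0],"claw":-0.3},{"xyz":[0,0,0],"angular":[0,0,0],"claw":-0.3},{"xyz":[0,0,0],"angular":[0,0,0],"claw":-0.3},{"xyz":[0,0,0],"angular":[0,0,0],"claw":-0.3}]'
python3 - <<'E'
from seg import *
snap('wrist','k2');im,h,m=red('k2');u=proj('k2',[.61,.33,.1])[0].astype(int);print(u)
for y in range(u[1]-70,min(u[1]+70,420),6):print(y,u[0]-48,' '.join(f'{int(im[y,x,2])//10:2d}'+('r' if m[y,x] else '.') for x in range(u[0]-48,u[0]+49,4)))
E
```

```text
t: 27.02
tool_pos: [0.61, 0.331, 0.1514]
tool_rot: [-0.233, -3.132, -0.001]
contact_force: [-0.9, -1.1, 0.4]
gripper_width: 0.0557
gripper_force: 0.0
[271 242]
172 223  9.  9.  8.  8.  9.  9.  9.  8.  5.  4.  3.  3.  4.  4.  5.  5.  5.  9. 15. 16. 16. 16. 16. 16. 16.
178 223  9.  8.  8.  8.  8.  4.  3.  3.  3.  3.  3.  3.  3.  3.  3.  4.  4.  5.  5.  5. 11. 16. 16. 16. 16.
184 223  8.  8.  8.  6.  3.  3.  3.  3.  3.  3.  8r  9r  8r  9r  8r  7.  4.  5.  4.  4.  5.  5. 14. 16. 16.
190 223  9.  8.  4.  2.  2.  3.  2.  3.  3.  5.  9r  9r  9r  9r  9r  8r  4.  4.  5.  5.  4.  5.  4. 11. 16.
196 223 10.  4.  2.  2.  2.  3.  3.  3.  3.  8r 13r 14r 13r 13r 14r 12r  4.  4.  4.  4.  4.  4.  4.  4. 13.
202 223  9.  2.  2.  2.  2.  2.  2.  2.  2.  8r 12r 13r 14r 14r 14r 12r  3.  3.  4.  4.  4.  4.  4.  4.  5.
208 223  5.  3.  2.  2.  2.  2.  3.  2.  2.  8r 11r 12r 12r 14r 14r 12r  3.  3.  3.  4.  4.  4.  4.  4.  4.
214 223  3.  3.  3.  2.  2.  2.  2.  2.  2.  8r 12r 12r 12r 12r 14r 11r  3.  3.  3.  3.  3.  4.  4.  4.  4.
220 223  3.  3.  3.  3.  3.  2.  2.  3.  3.  8r 11r 12r 12r 12r 12r 10r  3. 
[... 951 characters left out ...]
 21. 19. 16r 13r 11. 11. 11. 11. 11. 11. 11. 11. 11.
280 223 11. 12. 11. 12. 12. 11. 11. 12. 11. 11. 14r 15r 22. 20. 17r 13r 11. 11. 11. 11. 11. 11. 11. 11. 11.
286 223 12. 12. 12. 11. 12. 12. 12. 11. 12. 11. 15r 16r 22. 20. 16r 13. 12. 11. 11. 11. 11. 12. 12. 12. 12.
292 223 12. 12. 12. 12. 12. 12. 11. 11. 12. 11. 12. 12. 12. 12. 11. 12. 11. 12. 11. 12. 11. 12. 11. 12. 12.
298 223 22. 22. 21. 21. 21. 18. 15. 15. 15. 15. 15. 15. 15. 15. 15. 15. 15. 15. 15. 15. 15. 15. 15. 15. 15.
304 223 23. 23. 23. 23. 23. 22. 22. 16. 16. 16. 16. 15. 16. 15. 16. 16. 16. 16. 16. 16. 16. 16. 16. 16. 16.
310 223 22. 22. 22. 22. 22. 22. 22. 21. 16. 16. 16. 16. 16. 16. 16. 16. 15. 16. 16. 16. 16. 16. 16. 16. 15.
```

Run:
```python
from h import *
for a,b in((240,194),(296.5,289)):print(tri(('k1',271.3,a),('k2',272.5,b)))
for z in(.095,.1,.105):
    a,b=onz('k2',272.5,194,z),onz('k2',272.5,289,z);print(z,((a+b)/2).round(4),np.linalg.norm(a-b).round(4),np.linalg.norm(onz('k2',261,250,z)-onz('k2',284.5,250,z)).round(4))
Rt=down(-.15,0,1); cmd_plan([.609,.330,.094],Rt,4)
```

```text
(array([0.58232666, 0.33493678, 0.09812826]), [0.00011898619493915564, 0.00011898619493921064])
(array([0.62879449, 0.3280226 , 0.12017025]), [9.137939546422154e-05, 9.137939546430581e-05])
0.095 [0.6133 0.3303 0.095 ] 0.061 0.0141
0.1 [0.6112 0.3306 0.1   ] 0.0593 0.0137
0.105 [0.6091 0.331  0.105 ] 0.0576 0.0133
n 4 xyz [0.007, -0.01, 0.364] angular [0.0001, 0.0, 0.0002] max deg/row 0.04 mm 14.6
```

```bash
python3 -m handwheel '[{"xyz":[-0.01,-0.01,0.4],"angular":[0,0,0],"claw":-0.3},{"xyz":[-0.01,-0.01,0.4],"angular":[0,0,0],"claw":-0.3},{"xyz":[-0.01,-0.01,0.4],"angular":[0,0,0],"claw":-0.3},{"xyz":[-0.02,-0.01,0.3],"angular":[0,0,0],"claw":-0.3},{"xyz":[0,0,0.12],"angular":[0,0,0],"claw":-0.3},{"xyz":[0,0,0],"angular":[0,0,0],"claw":-0.3},{"xyz":[0,0,0],"angular":[0,0,0],"claw":-0.3}]'
python3 -m handwheel '[{"xyz":[0,0,0],"angular":[0,0,0],"claw":1},{"xyz":[0,0,0],"angular":[0,0,0],"claw":1},{"xyz":[0,0,0],"angular":[0,0,0],"claw":1},{"xyz":[0,0,0],"angular":[0,0,0],"claw":1},{"xyz":[0,0,0],"angular":[0,0,0],"claw":1},{"xyz":[0,0,0],"angular":[0,0,0],"claw":1},{"xyz":[0,0,0],"angular":[0,0,0],"claw":1}]' 30
```

```text
t: 27.65
tool_pos: [0.6118, 0.3298, 0.0859]
tool_rot: [-0.231, -3.132, -0.001]
contact_force: [-0.7, 0.6, 0.1]
gripper_width: 0.0553
gripper_force: 0.0
t: 28.23
tool_pos: [0.6127, 0.3285, 0.0874]
tool_rot: [0.233, 3.132, -0.002]
contact_force: [-1.0, -4.1, 5.9]
gripper_width: 0.0146
gripper_force: 34.9
```

```bash
python3 -m handwheel '[{"xyz":[0,-0.025,-0.05],"angular":[0,0,0],"claw":1},{"xyz":[0,0,0],"angular":[0,0,0],"claw":1},{"xyz":[0,0,0],"angular":[0,0,0.015],"claw":1},{"xyz":[0,0,0],"angular":[0,0,0.025],"claw":1}]'
python3 -m handwheel '[{"xyz":[0,0,0],"angular":[0,0,0.03],"claw":1},{"xyz":[0,0,0],"angular":[0,0,0.03],"claw":1},{"xyz":[0,0,0],"angular":[0,0,0.03],"claw":1},{"xyz":[0,0,0],"angular":[0,0,0.03],"claw":1},{"xyz":[0,0,0],"angular":[0,0,0.03],"claw":1},{"xyz":[0,0,0],"angular":[0,0,0.03],"claw":1},{"xyz":[0,0,0],"angular":[0,0,0.03],"claw":1},{"xyz":[0,0,0],"angular":[0,0,0.03],"claw":1},{"xyz":[0,0,0],"angular":[0,0,0.03],"claw":1},{"xyz":[0,0,0],"angular":[0,0,0.03],"claw":1}]'
python3 -m handwheel '[{"xyz":[0,0,0],"angular":[0,0,0],"claw":1},{"xyz":[0,0,0],"angular":[0,0,0],"claw":1}]'
python3 -c "
from h import *
s=manip.get_state();x=R.from_rotvec(s['tool_rot']).as_matrix()[:,0];print('turned',np.pi-.15-np.arctan2(x[1],x[0]),s['moment'])"
```

```text
t: 28.57
tool_pos: [0.6126, 0.3281, 0.0875]
tool_rot: [0.433, 3.111, -0.001]
contact_force: [1.5, -2.0, 0.8]
gripper_width: 0.0145
gripper_force: 34.1
t: 29.4
tool_pos: [0.6106, 0.3258, 0.0875]
tool_rot: [-1.801, -2.574, 0.011]
contact_force: [-4.1, -7.4, 4.0]
gripper_width: 0.0147
gripper_force: 34.6
t: 29.57
tool_pos: [0.6106, 0.3259, 0.0875]
tool_rot: [-1.795, -2.578, 0.011]
contact_force: [-2.4, -5.4, 4.3]
gripper_width: 0.0145
gripper_force: 34.6
turned 1.0666090942675042 [-1.23329348  0.37756813  0.16572863]
```

```bash
for i in 1 2 3; do python3 -m handwheel '[{"xyz":[0,0,0],"angular":[0,0,0.008],"claw":1},{"xyz":[0,0,0],"angular":[0,0,0],"claw":1}]' | grep force
python3 -c "
from h import *
s=manip.get_state();x=R.from_rotvec(s['tool_rot']).as_matrix()[:,0];print('turned',np.pi-.15-np.arctan2(x[1],x[0]),s['moment'])
snap('wrist','k3_$i')"; done
```

```text
contact_force: [-3.8, -7.3, 4.2]
gripper_force: 34.6
turned 1.0923919091082985 [-1.27447986  0.38672785  0.18356503]
contact_force: [-4.2, -7.7, 4.3]
gripper_force: 35.5
turned 1.1161781762177345 [-1.38463203  0.40609215  0.51406375]
contact_force: [-4.0, -6.8, 5.2]
gripper_force: 41.9
turned 1.1396984937125767 [-1.41181121  0.46272135  1.01593993]
```

```bash
python3 -m handwheel '[{"xyz":[0,0,0],"angular":[0,0,0],"claw":1},{"xyz":[0,0,0],"angular":[0,0,0],"claw":-1},{"xyz":[0,0,0],"angular":[0,0,0],"claw":-1},{"xyz":[0,0,0],"angular":[0,0,0],"claw":-1},{"xyz":[0,0,0],"angular":[0,0,0],"claw":-1},{"xyz":[0,0,0],"angular":[0,0,0],"claw":-1},{"xyz":[0,0,0],"angular":[0,0,0],"claw":-1},{"xyz":[0,0,0],"angular":[0,0,0],"claw":-1},{"xyz":[0,0,0],"angular":[0,0,0],"claw":-1},{"xyz":[0,0,0],"angular":[0,0,0],"claw":-1}]'
python3 -m handwheel '[{"xyz":[0,0,-0.2],"angular":[0,0,0],"claw":-1},{"xyz":[0,0,-0.5],"angular":[0,0,0],"claw":-1},{"xyz":[0,0,-0.8],"angular":[0,0,0],"claw":-1},{"xyz":[0,0,-0.8],"angular":[0,0,0],"claw":-1},{"xyz":[0,0,-0.8],"angular":[0,0,0],"claw":-1},{"xyz":[0,0,-0.8],"angular":[0,0,0],"claw":-1},{"xyz":[0,0,0],"angular":[0,0,0],"claw":-1},{"xyz":[0,0,0],"angular":[0,0,0],"claw":-1},{"xyz":[0,0,0],"angular":[0,0,0],"claw":-1}]'
python3 - <<'E'
from seg import *
snap('wrist','k4');snap('scene','sc10');snap('side','sd10')
for f in('scene0','sc10'):
    im,h,m=red(f);mm=np.zeros_like(m);mm[262:300,345:380]=m[262:300,345:380];p=np.argwhere(mm)[:,::-1].astype(np.float32)
    print(f,len(p),cv2.approxPolyDP(cv2.convexHull(p),1.2,True)[:,0].tolist())
# cap/dock unchanged and bystanders: diff of images
a=cv2.imread('pics/sd8.png').astype(int);b=cv2.imread('pics/sd10.png').astype(int)
print('dock diff',np.abs(a-b)[240:285,335:390].mean())
d=np.abs(cv2.imread('pics/scene0.png').astype(int)-cv2.imread('pics/sc10.png')).max(2)
for n,(x,y) in dict(jar=(195,152),blue=(172,195),carton=(235,279),saucer=(305,195),mug=(422,275),tin=(402,313),white=(424,225)).items():print(n,d[y-12:y+12,x-12:x+12].mean().round(1))
E
```

```text
t: 31.05
tool_pos: [0.6115, 0.3288, 0.087]
tool_rot: [-1.889, -2.508, 0.001]
contact_force: [-0.4, -0.8, -0.3]
gripper_width: 0.0854
gripper_force: 0.0
t: 31.8
tool_pos: [0.612, 0.3286, 0.2434]
tool_rot: [-1.889, -2.508, 0.0]
contact_force: [0.9, 0.6, -1.3]
gripper_width: 0.0857
gripper_force: 0.0
scene0 126 [[368.0, 272.0], [368.0, 278.0], [358.0, 290.0], [356.0, 290.0], [355.0, 283.0], [361.0, 276.0]]
sc10 129 [[367.0, 271.0], [369.0, 273.0], [368.0, 278.0], [360.0, 288.0], [356.0, 290.0], [355.0, 283.0]]
dock diff 19.68686868686869
jar 6.3
blue 6.8
carton 6.3
saucer 6.4
mug 8.0
tin 6.3
white 29.1
```

Run:
```python
from h import *
im=cv2.imread('pics/sd10.png').astype(int)
for col in(340,346,352,358):
    s=im[240:285,col];r=np.nonzero(s[:,0]-s[:,2]>50)[0];print(col,240+r.max())
print('sc diff',np.abs(cv2.imread('pics/sc9.png').astype(int)-cv2.imread('pics/sc10.png'))[188:248,195:262].mean())
for f in('scene0','sc10'):
    x=cv2.imread(f'pics/{f}.png').astype(int)[205:245,405:445];m=x.sum(2)>600;p=np.argwhere(m);print(f,len(p),p.mean(0) if len(p) else 0)
manip.close_job();print(manip.get_state()['t'])
```

```text
340 269
346 271
352 271
358 269
sc diff 7.5240464344941955
scene0 0 0
sc10 0 0
the job is handed in; nothing more can be done
the job is handed in; nothing more can be done
```

The job is handed in at about 32 s of robot time: the cap is in the dock held by the catch, and the dose knob was turned to its stop and has sprung back. The catch was confirmed by a push test and the images, not seen directly. Every bystander looked unmoved except the white box, which changed between pictures, probably from shadow, and which I could not confirm.

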